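# Tamp the ballast tray level

## Robot

A 6-joint arm with a two-finger parallel gripper is mounted at the origin on the work surface. World frame = base frame: x ahead of the robot, y to its left, z up, the work surface at z = 0. Lengths are in m, angles in rad, forces in N, time in s.
With the tool pointing down it reaches from about 0.325 to 0.9 m from the base axis. Payload 6.1 kg.
Tool frame: the origin (TCP) lies on the front face of the gripper's body, between the roots of the fingers; the fingertips stand 70 mm ahead of it and the grasp point (between the pads) lies 51 mm ahead of it; z points along the fingers, y is the direction in which the jaws open and shut (so a half turn about z gives the same grasp; the last joint's range is limited). The gripper opens to 87 mm and grips with 3 to 60 N. Pads are 19 mm wide; open, the fingers measure 117 mm over their backs; the gripper's body (75 mm by 190 mm) begins 51 mm behind the grasp point.
Start: joints at [1.106, 0.22, 1.526, -0, 1.395, -0.126], TCP at [0.208, 0.589, 0.292] pointing down, gripper open.
Joint ranges: [-2.98, 2.98], [-0.91, 2.08], [0.09, 2.57], [-1.24, 4.39], [0.2, 2.65], [-2.68, 2.68]. Speed limits (rad/s): [2.57, 2.57, 3.01, 3.14, 3.14, 3.14].

## Interface

Orientations are given as a rotation vector (axis times angle).
In Python, from cell import r gives the robot as it stands.
- The arm moves only by the tool apply_moves, never from a script. Its argument "rows" is a list of rows, each a list of 7 numbers: the turn, a rotation vector about the tool's x, y, z in rad, then the shift along the tool's x, y, z in mm, then the opening, from 0 (shut) to 1 (fully open). A call has exactly 8 rows; each row is the pose to reach, as a shift and turn from the pose commanded when the call began, along the tool's axes at that moment; what a row does not reach only later rows make up. A row lasts 1/8 s, in which the tool goes at most 62.5 mm and 10.7 degrees, less where a joint would pass 70% of its speed; a pose out of reach is approached as far as the arm can. A call with a gripper value outside its range is refused whole. The fingers move at their own pace and stop on an object; "grip_force" is the grip in N (left out, the last holds). Time passes only in rows, so rows that repeat a pose let the fingers close, or fill a call up. It gives the time, the measured TCP pose, the force and the opening at its end, in the units of the state.
- r.sense(): the state, without advancing time (a new reading comes with each control period).
- r.capture(name): name is "side" or "top" or "wrist"; returns a dict with "img" (384x512x3 uint8, red, green, blue), "mtx" (3x3 intrinsics, pixels), "world_to_cam" (4x4, takes a point from world to camera coordinates). Camera axes: x right, y down, z forward; pixel columns grow to the right and rows downward; lengths in m; the calibration is good to about 2 mm. A picture is of the moment at which its call begins. There is no depth.
- r.job_done(): hands the job in, once; it reports no verdict.
Trained networks look in the newest picture that a camera, given by its name, has taken for a name from the list of things; names that differ only in an ending like _2 or _b are one class to them, and where a whole thing is asked for, a point or a joint stands for the part that bears it (a point fixed in the world has none). Each returns a list of dicts, best first, with "p" (0 to 1); they miss things now and then, are a little off and sometimes report something else, mostly with a low value. They report only what shows in the picture. A call takes as long as a camera call. They do not tell look-alikes from the thing itself.
- r.cut_out(camera, label): "region" (384x512 bool, what is visible of it) and "box" ([left, top, right, bottom] as shares, 0 to 1, of the picture: columns of its width, rows of its height, round what is visible of it).
- r.landmark_of(camera, label): "position" ([column, row] as shares, 0 to 1, of the picture: columns of its width, rows of its height: a listed point, or the origin of a listed thing).
The state is a dict: "clock": time; "q": joint angles; "dq": joint speeds; "joint_torque": joint torques, N m; "eef_pos": TCP position; "eef_rot": TCP orientation; "contact_force": force on the tool from outside, world axes, zero at the start; "torque": the same for the moment, N m; "width": finger opening in m.
Only numpy, scipy, OpenCV 4.12 (cv2) and the standard library are available. Lean on these libraries where they do the work, as an engineer would, in place of code of your own. Each camera call takes 0.05 s, during which the arm holds its last target.

## Task

Some of the iron slugs in the gym's ballast tray stand proud: pick up the flat tamper by its handle and tamp them down until all ten stand flat on the bed in one level layer. Lean firmly on the fill with the tamper, about 15 N, but never more than about 20 N because the bed is sprung, and do not push the slugs with the fingers. Then stand the tamper upright on its rubber pad again and let go, leaving the other things where they are.

Things in the scene. Friction and masses are not known exactly. Their poses are not given: they have to be found in the camera images.
- tray: open plywood tray screwed to the table, outside 94 x 217 x 52 mm, inside 74 mm (its x) by 197 mm (its y), walls 10 mm thick, rim 52 mm above the table; origin under its centre on the table. Its walls do not move
- bed: grey sprung floor of the tray, 73 x 196 mm, its axes parallel to the tray's; origin at the centre of its upper face, about 20 mm above the table. It stays level and sinks under load, about 1 mm for every 7 N, 10 mm at most; under the slugs alone it has sunk about 1.4 mm
- pad: square black rubber pad fixed on the table, 110 x 110 x 6 mm, the tamper's parking place; origin under its centre on the table; left or right of the tray
- tamper: flat tamper standing upright: round steel foot 62 mm in diameter and 10 mm thick, a steel collar (38 mm wide) up to 22 mm, then an upright square wooden handle 26 x 26 mm (faces across its x and y) up to 140 mm; about 0.35 kg, its weight mostly low; origin at the centre of the foot's underside, z up along the handle
- slug1: barrel-shaped cast-iron ballast slug, 34 mm across the middle, tapering to 24 mm across its flat ends, 26 mm high, about 100 g; origin at its centre, so 13 mm above the bed when it stands flat. One of ten alike, in two rows of five along the tray; this one starts on the bed; row on the tray's -x side
- slug2: slug like slug1, second from the -y end of the -x row; it starts proud, wedged 4 to 10 mm up, perhaps leaning, between its two row neighbours; pressed down with up to about 15 N, perhaps more than once, it drives them apart along the row, where there is about 25 mm of room. Origin at its centre
- slug3: barrel-shaped cast-iron ballast slug, 34 mm across the middle, tapering to 24 mm across its flat ends, 26 mm high, about 100 g; origin at its centre, so 13 mm above the bed when it stands flat. One of ten alike, in two rows of five along the tray; this one starts on the bed; row on the tray's -x side
- slug4: barrel-shaped cast-iron ballast slug, 34 mm across the middle, tapering to 24 mm across its flat ends, 26 mm high, about 100 g; origin at its centre, so 13 mm above the bed when it stands flat. One of ten alike, in two rows of five along the tray; this one starts on the bed; row on the tray's -x side
- slug5: barrel-shaped cast-iron ballast slug, 34 mm across the middle, tapering to 24 mm across its flat ends, 26 mm high, about 100 g; origin at its centre, so 13 mm above the bed when it stands flat. One of ten alike, in two rows of five along the tray; this one starts on the bed; row on the tray's -x side
- slug6: barrel-shaped cast-iron ballast slug, 34 mm across the middle, tapering to 24 mm across its flat ends, 26 mm high, about 100 g; origin at its centre, so 13 mm above the bed when it stands flat. One of ten alike, in two rows of five along the tray; this one starts on the bed; row on the tray's +x side
- slug7: slug like slug1, second from the +y end of the +x row; it starts proud, wedged 4 to 10 mm up, perhaps leaning, between its two row neighbours; pressed down with up to about 15 N, perhaps more than once, it drives them apart along the row, where there is about 25 mm of room. Origin at its centre
- slug8: barrel-shaped cast-iron ballast slug, 34 mm across the middle, tapering to 24 mm across its flat ends, 26 mm high, about 100 g; origin at its centre, so 13 mm above the bed when it stands flat. One of ten alike, in two rows of five along the tray; this one starts on the bed; row on the tray's +x side
- slug9: barrel-shaped cast-iron ballast slug, 34 mm across the middle, tapering to 24 mm across its flat ends, 26 mm high, about 100 g; origin at its centre, so 13 mm above the bed when it stands flat. One of ten alike, in two rows of five along the tray; this one starts on the bed; row on the tray's +x side
- slug10: barrel-shaped cast-iron ballast slug, 34 mm across the middle, tapering to 24 mm across its flat ends, 26 mm high, about 100 g; origin at its centre, so 13 mm above the bed when it stands flat. One of ten alike, in two rows of five along the tray; this one starts on the bed; row on the tray's +x side
- dumbbell: small black hex dumbbell lying on the table, 180 mm long, 68 mm wide; leave it alone; origin on the table under its middle, y along it
- weight_plate: flat round steel weight plate, 120 mm across, 18 mm thick, lying on the table; leave it alone; origin under its centre
- chalk_jar: white jar with a black cap, 70 mm across, 85 mm high; leave it alone; origin under its centre
Mind the look-alikes: they are no part of the job. What is shaped like the slug4 but orange is not meant.

How it is judged:
On the way, in this order (a step that is already met when the one before it is completed fails the run):
1. the tamper is lifted off its pad in the gripper (height (world z) of tamper above 0.03 m and contact force between the fingers and tamper above 1 N), for 0.2 s.
2. all ten slugs are level while the tamper leans on them firmly (load on the bed, slugs included, above 19 N; the slugs weigh about 10 N) (z of slug1 in the frame of bed between 0.008 and 0.016 m and z of slug2 in the frame of bed between 0.008 and 0.016 m and z of slug3 in the frame of bed between 0.008 and 0.016 m and z of slug4 in the frame of bed between 0.008 and 0.016 m and z of slug5 in the frame of bed between 0.008 and 0.016 m and z of slug6 in the frame of bed between 0.008 and 0.016 m and z of slug7 in the frame of bed between 0.008 and 0.016 m and z of slug8 in the frame of bed between 0.008 and 0.016 m and z of slug9 in the frame of bed between 0.008 and 0.016 m and z of slug10 in the frame of bed between 0.008 and 0.016 m and contact force between bed and anything else above 19 N and (contact force between tamper and slug1 above 1 N or contact force between tamper and slug2 above 1 N or contact force between tamper and slug3 above 1 N or contact force between tamper and slug4 above 1 N or contact force between tamper and slug5 above 1 N or contact force between tamper and slug6 above 1 N or contact force between tamper and slug7 above 1 N or contact force between tamper and slug8 above 1 N or contact force between tamper and slug9 above 1 N or contact force between tamper and slug10 above 1 N)), for 0.3 s.
At the end, for the whole second after the job is handed in: All ten slugs lie in one layer on the bed, each centre less than 16 mm above the bed's face (no slug more than 3 mm proud), and the released tamper stands upright and still on its pad, its axis within 35 mm of the pad's centre (z of slug1 in the frame of bed between 0.008 and 0.016 m and z of slug2 in the frame of bed between 0.008 and 0.016 m and z of slug3 in the frame of bed between 0.008 and 0.016 m and z of slug4 in the frame of bed between 0.008 and 0.016 m and z of slug5 in the frame of bed between 0.008 and 0.016 m and z of slug6 in the frame of bed between 0.008 and 0.016 m and z of slug7 in the frame of bed between 0.008 and 0.016 m and z of slug8 in the frame of bed between 0.008 and 0.016 m and z of slug9 in the frame of bed between 0.008 and 0.016 m and z of slug10 in the frame of bed between 0.008 and 0.016 m and horizontal distance between tamper and pad below 0.035 m and height (world z) of tamper between 0.003 and 0.01 m and angle between tamper's own z axis and vertical below 0.1 rad and linear speed of tamper below 0.02 m/s); the robot touches nothing.
It fails at once if the bed is overloaded: more than 34 N on it, slugs included (a push of some 24 N) (contact force between bed and anything else above 34 N).
It fails at once if the slugs are pushed with the fingers or the arm instead of the tamper (contact force between any of the fingers, the arm and slug1 above 0.5 N or contact force between any of the fingers, the arm and slug2 above 0.5 N or contact force between any of the fingers, the arm and slug3 above 0.5 N or contact force between any of the fingers, the arm and slug4 above 0.5 N or contact force between any of the fingers, the arm and slug5 above 0.5 N or contact force between any of the fingers, the arm and slug6 above 0.5 N or contact force between any of the fingers, the arm and slug7 above 0.5 N or contact force between any of the fingers, the arm and slug8 above 0.5 N or contact force between any of the fingers, the arm and slug9 above 0.5 N or contact force between any of the fingers, the arm and slug10 above 0.5 N).
It fails at once if a bystander is moved by more than 15 mm (distance of any of dumbbell, weight_plate, chalk_jar from where it was at the start of the episode above 0.015 m).
It also fails if it takes over 67 s, if anything falls off the work surface, if the arm or the gripper's body presses on something with over 40 N, if the wrist force passes 120 N, or if a joint passes its speed limit or range.

## Working session

There is one attempt and no reset: what is moved stays moved. The work goes in short steps, Python scripts to look and compute and a tool call to move; the robot and the scene stay as the last step left them, time stands still between calls to the robot, and variables do not carry over. Pictures are saved under pics/ and viewed, and the job is handed in when it is done.

Besides the shell and the picture viewer there is one more tool, called after ">>>" as name([rows], argument=value, ...), one row to a line, values as JSON. apply_moves: Moves the arm, as the interface text tells. Its arguments: {"type":"object","properties":{"rows":{"type":"array"},"grip_force":{"type":"number"}},"required":["rows"]}

```bash
mkdir -p pics; ls; python3 - <<'E'
from cell import r
import cv2
s=r.sense()
print({k:(v if isinstance(v,float) else [round(float(x),4) for x in v]) for k,v in s.items() if k not in('dq','joint_torque')})
for n in ("side","top"):
    c=r.capture(n); cv2.imwrite(f"pics/{n}0.png",c["img"][:,:,::-1]); print(n,c["mtx"].round(1).tolist(),c["world_to_cam"].round(3).tolist())
E
```

```text
pics
{'clock': 0.0, 'q': [1.1059, 0.2212, 1.5276, 0.0, 1.3947, -0.1261], 'eef_pos': [0.2075, 0.589, 0.2911], 'eef_rot': [-0.5296, -3.096, 0.003], 'contact_force': [0.1941, -0.7309, 0.1906], 'torque': [0.0343, -0.0168, -0.0087], 'width': 0.08721144799385544}
side [[415.6, 0.0, 250.5], [0.0, 415.6, 190.4], [0.0, 0.0, 1.0]] [[0.951, -0.308, -0.012, -0.567], [-0.18, -0.523, -0.833, 0.135], [0.25, 0.795, -0.553, 0.908], [0.0, 0.0, 0.0, 1.0]]
top [[461.1, 0.0, 262.9], [0.0, 461.1, 193.3], [0.0, 0.0, 1.0]] [[-0.145, -0.989, -0.003, 0.078], [-0.968, 0.142, -0.208, 0.618], [0.207, -0.027, -0.978, 0.83], [0.0, 0.0, 0.0, 1.0]]
```

View pics/top0.png

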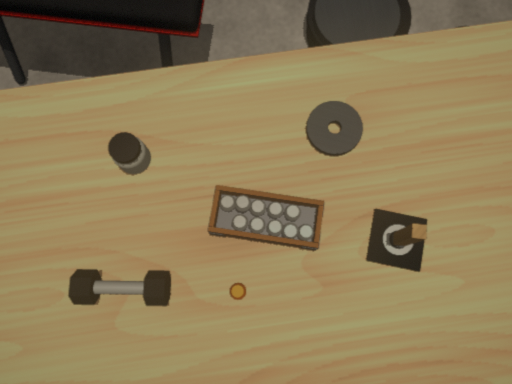

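View pics/side0.png

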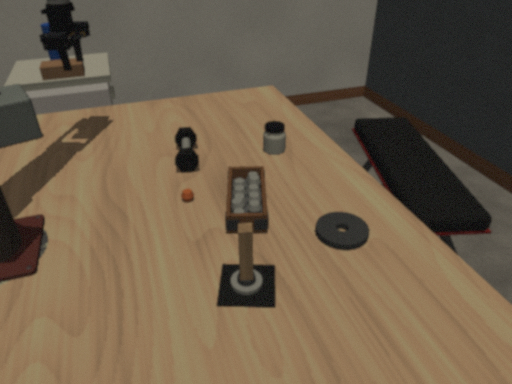

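```bash
cat > h.py <<'E'
import numpy as np, cv2
from cell import r
from scipy.spatial.transform import Rotation as R
def ray(c,px):
    K=c["mtx"];T=c["world_to_cam"];d=T[:3,:3].T@np.linalg.solve(K,[px[0],px[1],1.]);o=-T[:3,:3].T@T[:3,3];return o,d/np.linalg.norm(d)
def onz(c,px,z):
    o,d=ray(c,px);return o+d*(z-o[2])/d[2]
def tri(obs):
    A=np.zeros((3,3));b=np.zeros(3);L=[]
    for c,p in obs:
        o,d=ray(c,p);P=np.eye(3)-np.outer(d,d);A+=P;b+=P@o;L.append((o,d))
    x=np.linalg.solve(A,b);return x,[float(np.linalg.norm(np.cross(x-o,d))) for o,d in L]
def proj(c,X):
    T=c["world_to_cam"];v=c["mtx"]@(T[:3,:3]@np.asarray(X)+T[:3,3]);return v[:2]/v[2]
def crop(c,name,x0,y0,x1,y1,s):
    cv2.imwrite(name,cv2.resize(c["img"][y0:y1,x0:x1,::-1],None,fx=s,fy=s,interpolation=cv2.INTER_CUBIC))
E
python3 - <<'E'
from h import *
C={n:r.capture(n) for n in("top","side")}
np.save("c0.npy",C,allow_pickle=True)
crop(C["top"],"pics/t1.png",200,170,440,285,3.3)
crop(C["side"],"pics/s1.png",200,150,300,320,3.5)
for l in("tamper","tray","pad","slug1","bed","weight_plate","chalk_jar","dumbbell"):
    for n in C:
        d=r.cut_out(n,l)[:12];e=r.landmark_of(n,l)[:12]
        print(l,n,[(round(x["p"],2),(np.array(x["box"])*[512,384,512,384]).round(0).tolist()) for x in d if x["p"]>.3],[(round(x["p"],2),(np.array(x["position"])*[512,384]).round(1).tolist()) for x in e if x["p"]>.3])
E
```

```text
tamper top [(0.91, [385.0, 223.0, 428.0, 256.0])] [(0.88, [399.2, 241.8]), (0.46, [275.3, 228.6])]
tamper side [(0.75, [229.0, 220.0, 263.0, 293.0])] [(0.87, [243.7, 280.5])]
tray top [(0.9, [206.0, 183.0, 322.0, 250.0])] [(0.69, [266.0, 219.5])]
tray side [] []
pad top [(0.66, [368.0, 207.0, 427.0, 272.0])] [(0.89, [395.6, 235.6])]
pad side [(0.9, [215.0, 263.0, 275.0, 309.0])] [(0.75, [245.3, 285.3])]
slug1 top [(0.78, [268.0, 219.0, 280.0, 240.0]), (0.77, [284.0, 225.0, 300.0, 239.0]), (0.76, [252.0, 216.0, 263.0, 233.0]), (0.75, [284.0, 204.0, 296.0, 224.0]), (0.67, [299.0, 223.0, 313.0, 240.0]), (0.65, [214.0, 195.0, 234.0, 211.0]), (0.51, [250.0, 199.0, 266.0, 215.0]), (0.48, [232.0, 213.0, 249.0, 230.0]), (0.48, [267.0, 202.0, 282.0, 214.0]), (0.48, [231.0, 284.0, 249.0, 301.0]), (0.47, [236.0, 198.0, 250.0, 211.0])] [(0.78, [234.9, 292.0]), (0.75, [242.3, 200.9]), (0.75, [275.3, 206.7]), (0.73, [238.7, 222.0]), (0.7, [258.7, 208.7]), (0.61, [222.7, 202.6]), (0.6, [273.8, 225.3]), (0.52, [305.4, 230.8]), (0.51, [258.0, 227.3]), (0.46, [290.7, 213.2])]
slug1 side [(0.71, [182.0
[... 734 characters left out ...]
0])] [(0.88, [331.5, 129.5]), (0.53, [396.6, 235.7])]
weight_plate side [(0.93, [315.0, 214.0, 367.0, 252.0])] [(0.7, [337.6, 233.8])]
chalk_jar top [(0.65, [105.0, 127.0, 148.0, 176.0]), (0.35, [215.0, 194.0, 233.0, 210.0])] [(0.9, [134.2, 155.7])]
chalk_jar side [(0.9, [263.0, 120.0, 285.0, 154.0])] [(0.77, [274.1, 148.8]), (0.52, [251.6, 176.4])]
dumbbell top [(0.92, [70.0, 267.0, 171.0, 304.0]), (0.54, [305.0, 102.0, 361.0, 159.0])] [(0.86, [128.5, 286.9]), (0.5, [290.9, 230.4])]
dumbbell side [(0.78, [175.0, 125.0, 199.0, 175.0]), (0.56, [265.0, 122.0, 286.0, 154.0])] [(0.78, [183.7, 156.1]), (0.71, [239.8, 204.9]), (0.49, [255.4, 184.5]), (0.47, [240.4, 193.1]), (0.33, [251.0, 188.6])]
```

```bash
ls pics
```

```text
s1.png
side0.png
t1.png
top0.png
```

View pics/t1.png

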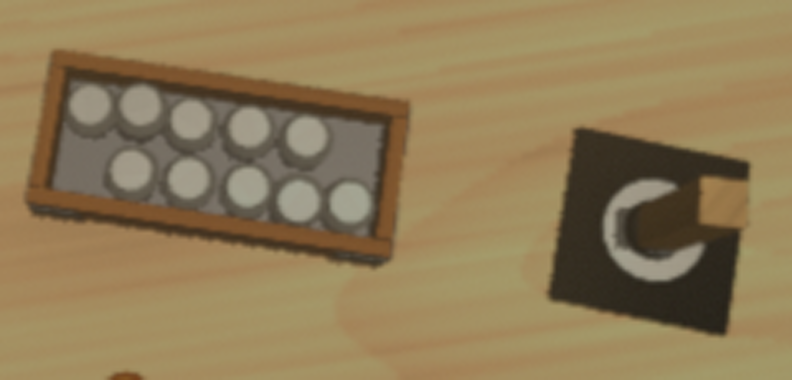

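View pics/s1.png

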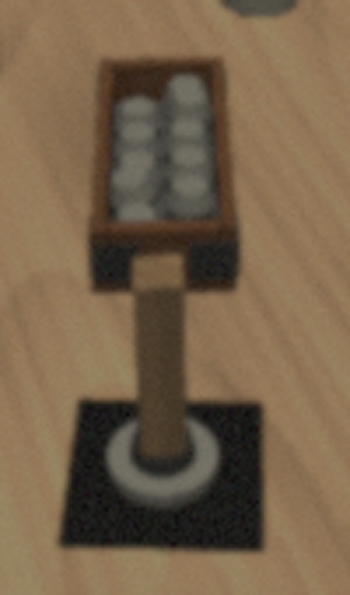

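```bash
python3 - <<'E'
import numpy as np
from h import *
C=np.load("c0.npy",allow_pickle=True).item()
t=lambda x,y:(x/3.3+200-.35,y/3.3+170-.35)
s=lambda x,y:(x/3.5+200-.35,y/3.5+150-.35)
print("htop",tri([(C["top"],t(724,203)),(C["side"],s(159,272))]))
print("foot",tri([(C["top"],t(655,230)),(C["side"],s(164,455))]),onz(C["top"],t(655,230),.016))
P=[onz(C["top"],t(*p),.006) for p in((578,128),(749,163),(726,335),(550,298))]
print("pad",np.mean(P,0),[np.degrees(np.arctan2(*(P[(i+1)%4]-P[i])[:2])).round(1) for i in range(4)],[np.linalg.norm(P[(i+1)%4]-P[i]).round(4) for i in range(4)])
H=[onz(C["top"],t(*p),.146) for p in((700,178),(749,182),(748,228),(700,226))]
print("h",np.mean(H,0),[np.degrees(np.arctan2(*(H[(i+1)%4]-H[i])[:2])).round(1) for i in range(4)],[np.linalg.norm(H[(i+1)%4]-H[i]).round(4) for i in range(4)])
Q=[onz(C["top"],t(*p),.052) for p in((56,50),(409,100),(391,243),(28,193))]
print("tray",np.mean(Q,0),Q,[np.degrees(np.arctan2(*(Q[(i+1)%4]-Q[i])[:2])).round(1) for i in range(4)],[np.linalg.norm(Q[(i+1)%4]-Q[i]).round(4) for i in range(4)])
for k,l in dict(up=[(91,104),(140,105),(191,119),(249,128),(306,137)],lo=[(131,170),(189,179),(248,187),(299,201),(350,202)]).items():
  for p in l: print(k,onz(C["top"],t(*p),.045).round(4))
print(R.from_rotvec(r.sense()["eef_rot"]).as_matrix().round(3))
E
```

```text
htop (array([ 0.50031823, -0.26884786,  0.14422375]), [0.00029387948149114105, 0.0002938794814910547])
foot (array([ 0.50042713, -0.26945036,  0.01444742]), [0.0002569457795527884, 0.0002569457795526363]) [ 0.50057605 -0.26903107  0.016     ]
pad [ 0.50166398 -0.2694384   0.006     ] [np.float64(-159.8), np.float64(-70.0), np.float64(20.2), np.float64(110.3)] [np.float64(0.1072), np.float64(0.1075), np.float64(0.1078), np.float64(0.1075)]
h [ 0.50023156 -0.2683668   0.146     ] [np.float64(-166.9), np.float64(-76.2), np.float64(10.7), np.float64(102.2)] [np.float64(0.0257), np.float64(0.0243), np.float64(0.025), np.float64(0.0254)]
tray [ 0.58436815 -0.01411629  0.052     ] [array([0.65621046, 0.07498808, 0.052     ]), array([ 0.59533633, -0.12922078,  0.052     ]), array([ 0.51301164, -0.10421852,  0.052     ]), array([0.57291417, 0.10198606, 0.052     ])] [np.float64(-163.4), np.float64(-73.1), np.float64(16.2), np.float64(108.0)] [np.float64(0.2131), np.float64(0.086), np.float64(0.2147), np.float64(0.0876)]
up [0.6219 0.0588 0.045 ]
up [0.617  0.0298 0.045 ]
up [0.6041 0.0007 0.045 ]
up [ 0.5936 -0.0328  0.045 ]
up [ 0.5833 -0.0656  0.045 ]
lo [0.5788 0.0404 0.045 ]
lo [0.5684 0.0071 0.045 ]
lo [ 0.5586 -0.0269  0.045 ]
lo [ 0.546  -0.0555  0.045 ]
lo [ 0.541  -0.0852  0.045 ]
[[-0.943  0.332 -0.   ]
 [ 0.332  0.943 -0.   ]
 [ 0.    -0.    -1.   ]]
```

>>> apply_moves([
  [0,0,0,-35,-44.5,0,1],
  [0,0,0,-70,-89,0,1],
  [0,0,0,-105,-133.5,0,1],
  [0,0,0,-140,-178,0,1],
  [0,0,0,-175,-222.5,0,1],
  [0,0,0,-210,-267,0,1],
  [0,0,0,-245,-311.5,0,1],
  [0,0,0,-280,-356,0,1],
], grip_force=40)

```text
clock: 2.8
eef_pos: [0.3538, 0.159, 0.2926]
eef_rot: [0.529, 3.095, 0.001]
contact_force: [2.0, 0.4, 0.3]
width: 0.0869
```

>>> apply_moves([
  [0,0,0,-35,-44.5,0,1],
  [0,0,-0.02,-70,-89,0,1],
  [0,0,-0.06,-105,-133.5,0,1],
  [0,0,-0.1,-140,-178,0,1],
  [0,0,-0.13,-175,-222.5,0,1],
  [0,0,-0.13,-210,-267,0,1],
  [0,0,-0.13,-246,-311.5,0,1],
  [0,0,-0.13,-281,-356,0,1],
])

```text
clock: 3.8
eef_pos: [0.5006, -0.2705, 0.2924]
eef_rot: [0.328, 3.124, -0.0]
contact_force: [0.8, 0.2, 1.3]
width: 0.0872
```

```bash
python3 - <<'E'
from h import *
c=r.capture("wrist"); np.save("w1.npy",{"w":c},allow_pickle=True); cv2.imwrite("pics/w1.png",c["img"][:,:,::-1])
s=r.sense();print(s["eef_pos"],R.from_rotvec(s["eef_rot"]).as_matrix().round(3).tolist(), proj(c,[.5004,-.2689,.146]))
print(c["mtx"].tolist(),c["world_to_cam"].round(3).tolist())
E
```

```text
[ 0.50151931 -0.2763877   0.29155253] [[-0.978, 0.21, 0.001], [0.21, 0.978, -0.004], [-0.002, -0.004, -1.0]] [254.00940836 202.30588357]
[[335.04592655930685, 0.0, 251.83751414966179], [0.0, 335.04592655930685, 194.19304157027815], [0.0, 0.0, 1.0]] [[0.207, 0.978, -0.001, 0.161], [0.945, -0.2, 0.257, -0.558], [0.251, -0.054, -0.966, 0.249], [0.0, 0.0, 0.0, 1.0]]
```

View pics/w1.png

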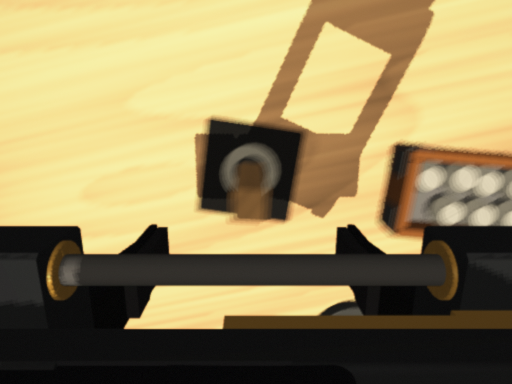

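```bash
python3 - <<'E'
from h import *
c=r.capture("wrist"); np.save("w2.npy",{"w":c},allow_pickle=True); crop(c,"pics/w2.png",190,110,310,230,5)
s=r.sense();print(s["eef_pos"],R.from_rotvec(s["eef_rot"]).as_matrix().round(3).tolist(), proj(c,[.5004,-.2689,.146]))
E
```

```text
[ 0.50064747 -0.27322855  0.29135112] [[-0.977, 0.211, -0.0], [0.211, 0.977, -0.001], [0.0, -0.001, -1.0]] [262.35241162 199.68537168]
```

View pics/w2.png

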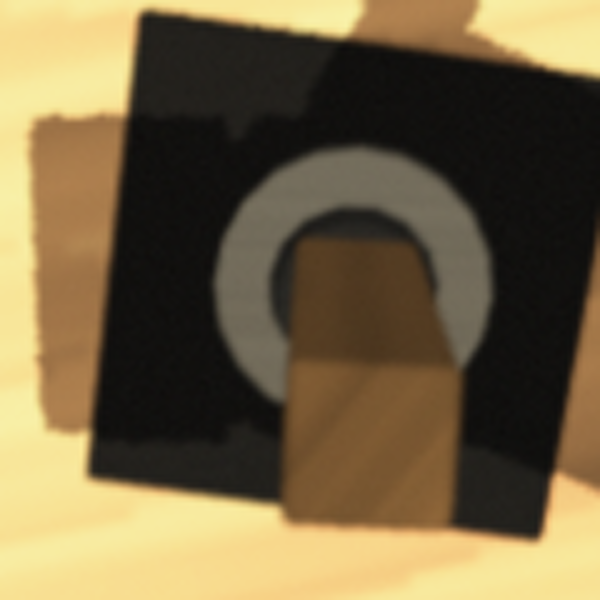

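```bash
python3 - <<'E'
from h import *
c=np.load("w2.npy",allow_pickle=True).item()["w"]
f=lambda p:(190+p[0]/5-.4,110+p[1]/5-.4)
H=[onz(c,f(p),.146) for p in((291,358),(464,368),(452,524),(283,520))]
print(np.mean(H,0),[np.degrees(np.arctan2(*(H[(i+1)%4]-H[i])[:2])).round(1) for i in range(4)],[np.linalg.norm(H[(i+1)%4]-H[i]).round(4) for i in range(4)])
P=[onz(c,f(p),.006) for p in((148,10),(90,478),(540,538))]
print((P[0]+P[2])/2,[np.linalg.norm(P[i+1]-P[i]).round(4) for i in range(2)])
C0=np.load("c0.npy",allow_pickle=True).item()["top"]
print(tri([(c,f((372,443))),(C0,(724/3.3+200-.35,203/3.3+170-.35))]))
s=r.sense();print(s["clock"],s["eef_pos"],s["contact_force"])
E
```

```text
[ 0.49963127 -0.2674337   0.146     ] [np.float64(15.5), np.float64(105.1), np.float64(-166.5), np.float64(-74.9)] [np.float64(0.0252), np.float64(0.0239), np.float64(0.0252), np.float64(0.0248)]
[ 0.50110017 -0.26814611  0.006     ] [np.float64(0.1083), np.float64(0.1074)]
(array([ 0.4999378 , -0.26777702,  0.14645313]), [0.0005879022309844799, 0.0005879022309844839])
3.9 [ 0.50064747 -0.27322855  0.29135112] [0.40901454 0.56024192 0.06146967]
```

>>> apply_moves([
  [0,0,0.04,1.5,4,0,1],
  [0,0,0.04,1.5,4,25,1],
  [0,0,0.04,1.5,4,50,1],
  [0,0,0.04,1.5,4,75,1],
  [0,0,0.04,1.5,4,100,1],
  [0,0,0.04,1.5,4,115,1],
  [0,0,0.04,1.5,4,121,1],
  [0,0,0.04,1.5,4,121,1],
])

```text
clock: 4.9
eef_pos: [0.4997, -0.2642, 0.1715]
eef_rot: [0.39, 3.117, -0.0]
contact_force: [0.2, -0.1, 0.2]
width: 0.087
```

```bash
python3 - <<'E'
from h import *
c=r.capture("wrist"); cv2.imwrite("pics/w3.png",c["img"][:,:,::-1])
s=r.sense();print(s["clock"],s["eef_pos"],s["contact_force"],R.from_rotvec(s["eef_rot"]).as_matrix().round(3).tolist())
E
```

```text
4.95 [ 0.49995683 -0.26447713  0.17204241] [ 0.37356663 -0.08591894  0.63124173] [[-0.969, 0.246, 0.001], [0.246, 0.969, -0.001], [-0.001, -0.0, -1.0]]
```

View pics/w3.png

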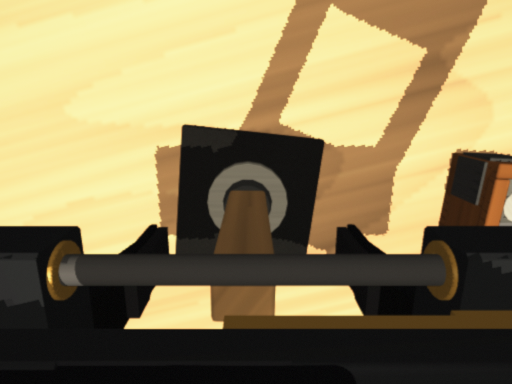

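>>> apply_moves([
  [0,0,0,0,-3,0,1],
  [0,0,0,0,-3,0,1],
  [0,0,0,0,-3,0,0.4],
  [0,0,0,0,-3,0,0.1],
  [0,0,0,0,-3,0,0.1],
  [0,0,0,0,-3,0,0.1],
  [0,0,0,0,-3,0,0.1],
  [0,0,0,0,-3,0,0.1],
], grip_force=45)

```text
clock: 5.95
eef_pos: [0.4988, -0.2672, 0.1712]
eef_rot: [-0.39, -3.117, -0.0]
contact_force: [-0.5, -1.0, -0.0]
width: 0.0351
```

```bash
python3 - <<'E'
from h import *
s=r.sense();print(s)
E
```

```text
{'clock': 5.95, 'q': array([-6.31096548e-01,  1.98673888e-01,  1.79053169e+00, -1.11470921e-05,
        1.15241340e+00, -1.95311083e+00]), 'dq': array([ 0.00088707, -0.00140794, -0.00075997, -0.00178549,  0.00088494,
       -0.00040856]), 'joint_torque': array([ 1.14688719e-03, -4.46753132e+01, -3.50294852e+01, -5.74602443e-02,
        5.81097056e-02,  1.08822587e-04]), 'eef_pos': array([ 0.49882543, -0.26719104,  0.17122711]), 'eef_rot': array([-3.89768393e-01, -3.11729198e+00, -6.08133117e-06]), 'contact_force': array([-0.52961798, -1.03863531, -0.01357834]), 'torque': array([-0.00709256, -0.03359399, -0.06332256]), 'width': 0.03508266281474105}
```

>>> apply_moves([
  [0,0,0,0,0,0,0.1],
  [0,0,0,0,0,0,0.1],
  [0,0,0,0,0,0,0.1],
  [0,0,0,0,0,0,0.1],
  [0,0,0,0,0,-5,0.1],
  [0,0,0,0,0,-15,0.1],
  [0,0,0,0,0,-25,0.1],
  [0,0,0,0,0,-30,0.1],
])

```text
clock: 6.95
eef_pos: [0.4993, -0.2675, 0.2026]
eef_rot: [0.39, 3.116, -0.001]
contact_force: [0.4, 0.6, -3.2]
width: 0.0255
```

```bash
python3 - <<'E'
from h import *
C={n:r.capture(n) for n in("top","side","wrist")}
s=r.sense();print(s["clock"],s["eef_pos"],s["contact_force"],s["torque"],s["width"])
crop(C["side"],"pics/s4.png",180,120,320,320,2.8)
cv2.imwrite("pics/w4.png",C["wrist"]["img"][:,:,::-1])
E
```

```text
7.1 [ 0.49901211 -0.2673077   0.20175174] [ 0.00960951 -0.46943412 -3.31418491] [ 0.03172925  0.03008505 -0.00983471] 0.025750834201115565
```

View pics/s4.png

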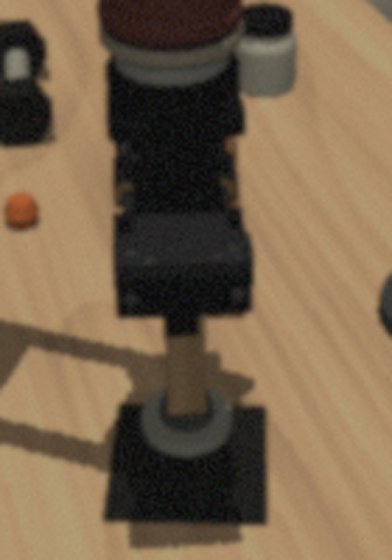

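View pics/w4.png

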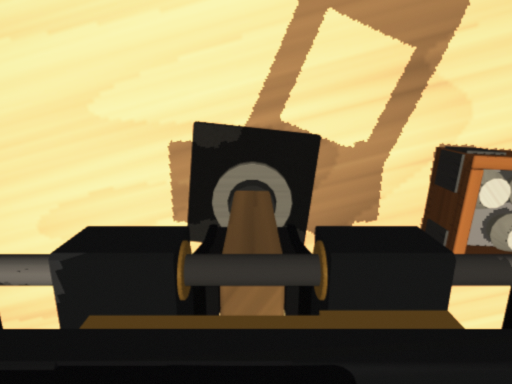

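>>> apply_moves([
  [0,0,0,0,0,-20,0.1],
  [0,0,0,0,0,-45,0.1],
  [0,0,0,-5,20,-60,0.1],
  [0,0,0,-10,45,-60,0.1],
  [0,0,0,-17,70,-60,0.1],
  [0,0,0,-22,92,-60,0.1],
  [0,0,0,-26,106,-60,0.1],
  [0,0,0,-26,106,-60,0.1],
], grip_force=60)

```text
clock: 8.1
eef_pos: [0.5506, -0.1697, 0.2615]
eef_rot: [0.387, 3.118, 0.0]
contact_force: [-0.9, 0.0, -2.6]
width: 0.0256
```

```bash
python3 - <<'E'
from h import *
C={n:r.capture(n) for n in("top","side","wrist")}
np.save("c5.npy",C,allow_pickle=True)
s=r.sense();print(s["clock"],s["eef_pos"],s["contact_force"],s["torque"],s["width"])
crop(C["side"],"pics/s5.png",200,130,320,270,4)
crop(C["top"],"pics/t5.png",190,170,400,280,3.8)
cv2.imwrite("pics/w5.png",C["wrist"]["img"][:,:,::-1])
E
```

```text
8.25 [ 0.54990713 -0.17128108  0.26126363] [ 0.40001306 -0.95969008 -2.91392141] [-0.00485345  0.06844001 -0.00511558] 0.025464399678940982
```

View pics/s5.png

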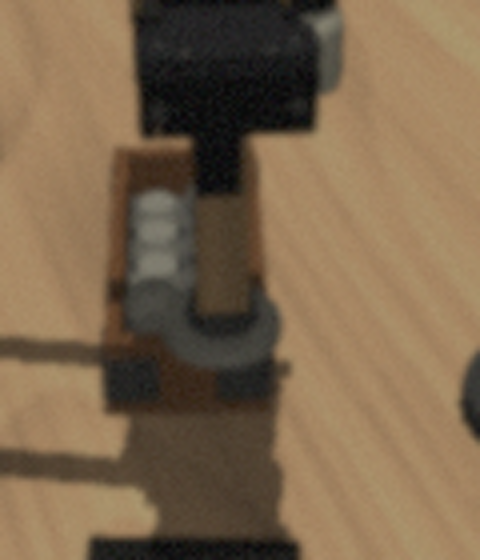

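View pics/t5.png

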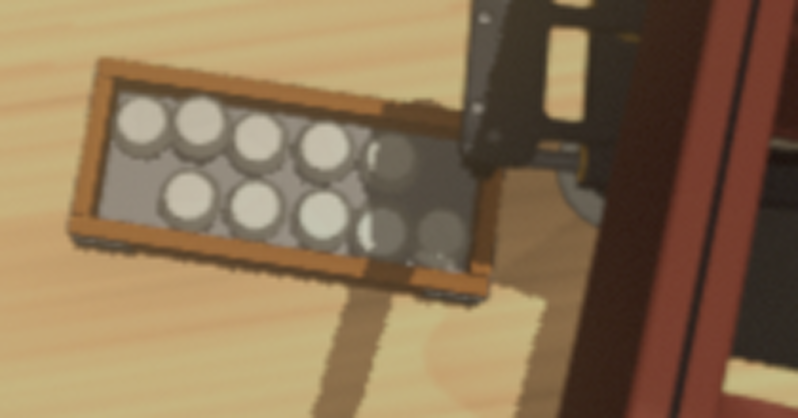

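View pics/w5.png

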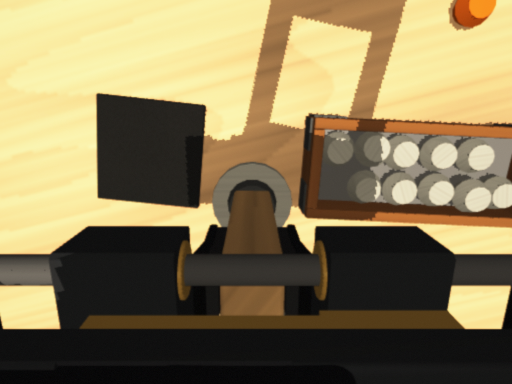

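```bash
cat > fit.py <<'E'
from h import *
from scipy.optimize import least_squares
C0=np.load("c0.npy",allow_pickle=True).item();C5=np.load("c5.npy",allow_pickle=True).item()
def tray(p,lx,ly,z):
    R2=np.array([[np.cos(p[2]),-np.sin(p[2])],[np.sin(p[2]),np.cos(p[2])]])
    return np.r_[R2@[lx,ly]+p[:2],z]
def draw(c,p,name,box,s):
    x0,y0,x1,y1=box
    im=cv2.resize(c["img"][y0:y1,x0:x1,::-1],None,fx=s,fy=s,interpolation=cv2.INTER_CUBIC)
    for hx,hy,z,col in((.047,.1085,.052,(0,255,0)),(.037,.0985,.052,(255,0,0)),(.047,.1085,0,(0,0,255))):
        q=np.array([(proj(c,tray(p,a*hx,b*hy,z))-[x0,y0])*s+(s-1)/2 for a,b in((-1,-1),(1,-1),(1,1),(-1,1))]).round().astype(int)
        cv2.polylines(im,[q],True,col,1)
    cv2.imwrite(name,im)
E
python3 - <<'E'
from fit import *
p=[.5844,-.0141,np.radians(-16.6)]
draw(C0["top"],p,"pics/f0.png",(195,170,335,260),5)
draw(C0["side"],p,"pics/f1.png",(210,150,290,240),6)
draw(C5["wrist"],p,"pics/f2.png",(280,90,512,240),3.4)
E
```

```text
(no output)
```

View pics/f0.png

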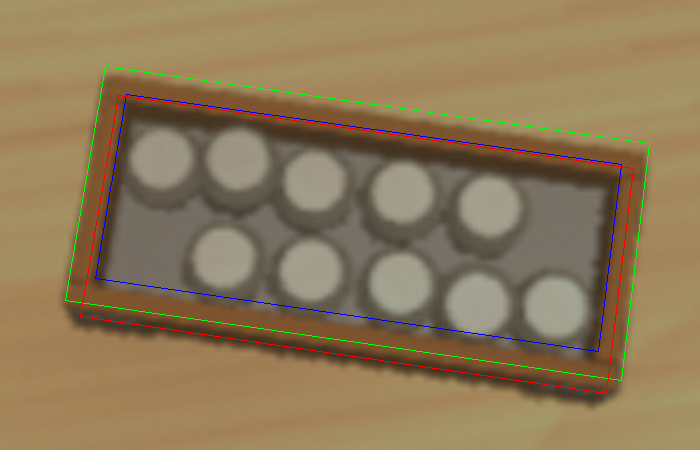

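View pics/f1.png

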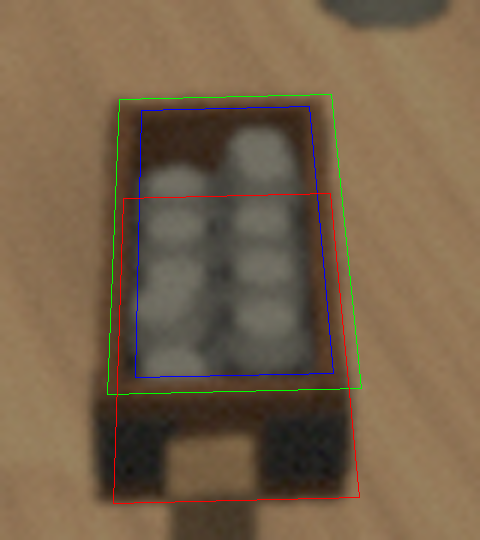

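View pics/f2.png

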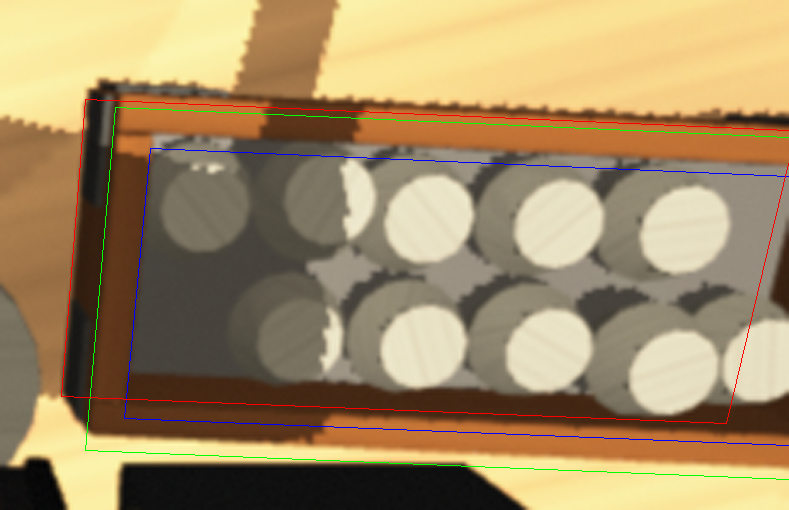

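```bash
python3 - <<'E'
from fit import *
f0=lambda x,y:np.array([195+(x-2)/5,170+(y-2)/5])
f2=lambda x,y:np.array([280+(x-1.2)/3.4,90+(y-1.2)/3.4])
obs=[(C0["top"],f0(105,72),.047,.1085),(C0["top"],f0(648,152),.047,-.1085),(C0["top"],f0(617,388),-.047,-.1085),(C0["top"],f0(68,306),-.047,.1085),
(C5["wrist"],f2(116,95),-.047,-.1085),(C5["wrist"],f2(86,434),.047,-.1085),(C5["wrist"],f2(118,133),-.037,-.1085)]
g=lambda p:np.concatenate([proj(c,tray(p,a,b,.052))-u for c,u,a,b in obs])
s=least_squares(g,[.584,-.014,-.29]);p=s.x;print(p,np.degrees(p[2]),s.fun.reshape(-1,2).round(1).tolist())
np.save("p.npy",p)
draw(C0["top"],p,"pics/f3.png",(195,170,335,260),5)
draw(C0["side"],p,"pics/f4.png",(210,150,290,240),6)
draw(C5["wrist"],p,"pics/f5.png",(280,90,512,240),3.4)
c,sn=np.cos(p[2]),np.sin(p[2])
def loc(X): d=X[:2]-p[:2]; return np.r_[c*d[0]+sn*d[1],-sn*d[0]+c*d[1]]
for u in [(162,158),(238,158),(315,181),(403,191),(490,205),(223,257),(310,269),(400,282),(477,302),(556,306)]:
    print((loc(onz(C0["top"],f0(*u),.0446))*1000).round(1),(loc(onz(C0["top"],f0(*u),.052))*1000).round(1))
print('w')
for u in [(205,207),(330,200),(429,219),(559,224),(685,229),(301,340),(424,346),(549,350),(673,371),(768,360)]:
    print((loc(onz(C5["wrist"],f2(*u),.0446))*1000).round(1),(loc(onz(C5["wrist"],f2(*u),.052))*1000).round(1))
E
```

```text
[ 0.58158815 -0.01309401 -0.29600224] -16.959678961829844 [[-0.1, -0.0], [0.1, 0.1], [0.3, 0.3], [-1.0, -0.1], [0.7, -0.6], [0.0, 1.2], [-1.0, -0.2]]
[17.5 81. ] [16.1 80.2]
[22.  51.2] [20.6 50.7]
[17.4 19.7] [16.1 19.3]
[ 18.6 -15.3] [ 17.3 -15.3]
[ 18.2 -50.1] [ 16.9 -49.8]
[-18.   50.7] [-19.   50.2]
[-17.6  16.2] [-18.6  16. ]
[-17.4 -19.4] [-18.4 -19.4]
[-20.6 -50.3] [-21.7 -50. ]
[-17.6 -81. ] [-18.6 -80.5]
w
[-17.9 -80.8] [-18.8 -82.8]
[-21.4 -47.3] [-22.2 -50. ]
[-17.6 -19.7] [-18.4 -23.1]
[-17.9  15.8] [-18.8  11.6]
[-18.2  50.3] [-19.   45.2]
[ 17.8 -49.8] [ 16.1 -52.5]
[ 17.9 -15.2] [ 16.2 -18.7]
[17.4 19.9] [15.6 15.5]
[21.7 55.9] [19.9 50.7]
[17.3 81.8] [15.6 75.9]
```

View pics/f3.png

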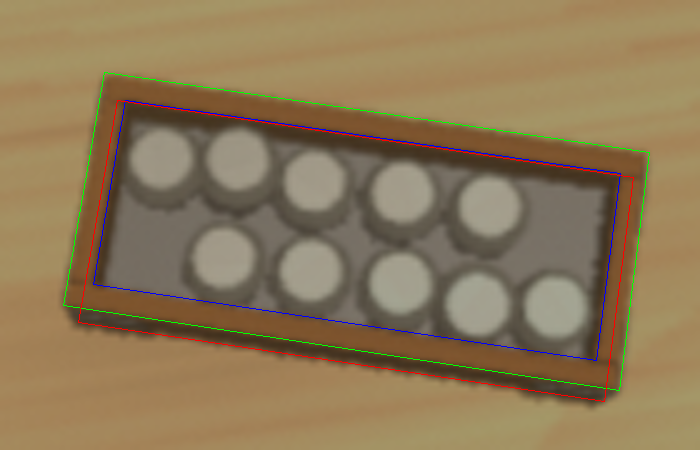

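View pics/f5.png

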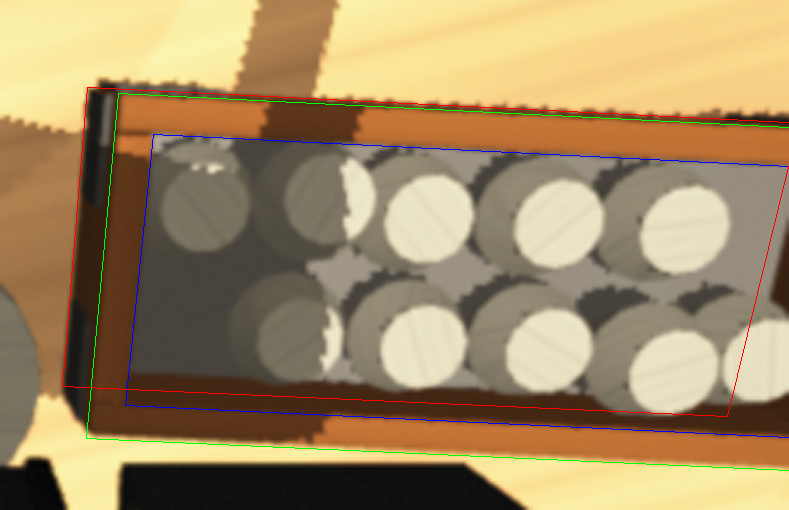

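View pics/f4.png

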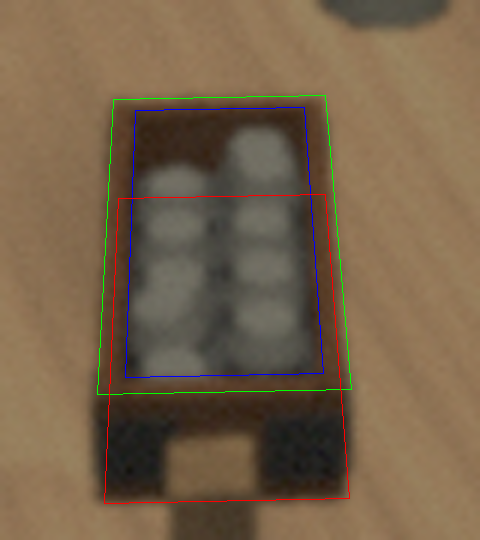

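```bash
python3 - <<'E'
from fit import *
s=r.sense();e=s["eef_pos"];print(e)
c=C5["wrist"]
from numpy import *
im=c["img"][140:250,190:320,::-1]
S=5
im=cv2.resize(im,None,fx=S,fy=S,interpolation=cv2.INTER_CUBIC)
for dx,col in((0,(0,255,0)),(.002,(0,0,255))):
  for z in(-.1552,-.1652):
    q=array([(proj(c,e+[.031*cos(t)+dx,.031*sin(t),z])-[190,140])*S+2 for t in linspace(0,6.28,60)]).round().astype(int)
    cv2.polylines(im,[q],True,col,1)
cv2.imwrite("pics/f6.png",im)
p=np.load("p.npy")
for l in((-3,-50),(3,50.5)): 
    t=tray(p,l[0]/1e3,l[1]/1e3,0); d=t-e; M=R.from_rotvec(s["eef_rot"]).as_matrix(); print(t, (M.T@np.r_[d[:2],0]*1000).round(1))
E
```

```text
[ 0.54990713 -0.17128108  0.26126363]Traceback (most recent call last):
  File "<stdin>", line 10, in <module>
TypeError: unsupported operand type(s) for +: 'float' and 'list'
```

```bash
python3 - <<'E'
from fit import *
s=r.sense();e=np.array(s["eef_pos"]);print(e)
c=C5["wrist"]
from numpy import cos,sin,linspace
im=c["img"][140:250,190:320,::-1]
S=5
im=cv2.resize(im,None,fx=S,fy=S,interpolation=cv2.INTER_CUBIC)
for dx,col in((0,(0,255,0)),(.002,(0,0,255))):
  for z in(-.1552,-.1652):
    q=np.array([(proj(c,e+np.array([.031*cos(t)+dx,.031*sin(t),z]))-[190,140])*S+2 for t in linspace(0,6.28,60)]).round().astype(int)
    cv2.polylines(im,[q],True,col,1)
cv2.imwrite("pics/f6.png",im)
p=np.load("p.npy")
for l in((-3,-50),(3,50.5)): 
    t=tray(p,l[0]/1e3,l[1]/1e3,0); d=t-e; M=R.from_rotvec(s["eef_rot"]).as_matrix(); print(t, (M.T@np.r_[d[:2],0]*1000).round(1))
E
```

```text
[ 0.54990713 -0.17128108  0.26126363]
[ 0.56413368 -0.06004443  0.        ] [ 13.6 111.3  -0. ]
[0.59918846 0.03433466 0.        ] [ 2.900e+00  2.114e+02 -1.000e-01]
```

View pics/f6.png

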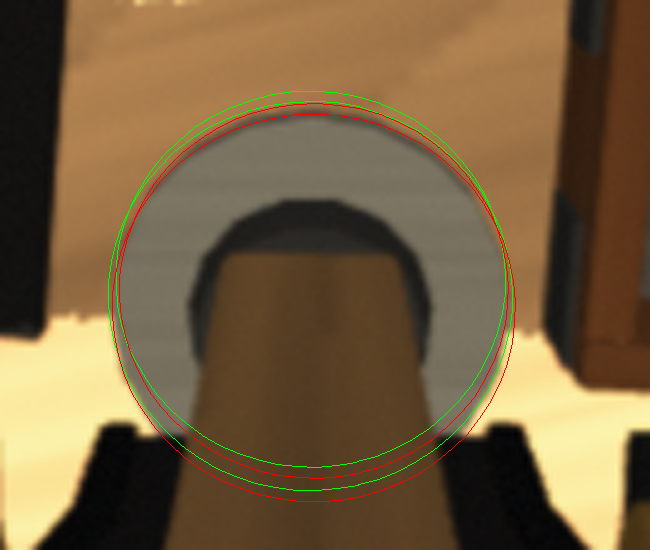

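```bash
python3 - <<'E'
from fit import *
s=r.sense();e=np.array(s["eef_pos"])
c=C5["side"]
from numpy import cos,sin,linspace
im=c["img"][170:240,220:290,::-1]
S=8
im=cv2.resize(im,None,fx=S,fy=S,interpolation=cv2.INTER_CUBIC)
for dx,col in((0,(0,255,0)),(.003,(0,0,255))):
  for z in(-.1552,-.1652):
    q=np.array([(proj(c,e+np.array([.031*cos(t)+dx,.031*sin(t),z]))-[220,170])*S+4 for t in linspace(0,6.28,60)]).round().astype(int)
    cv2.polylines(im,[q],True,col,1)
cv2.imwrite("pics/f7.png",im)
E
```

```text
(no output)
```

View pics/f7.png

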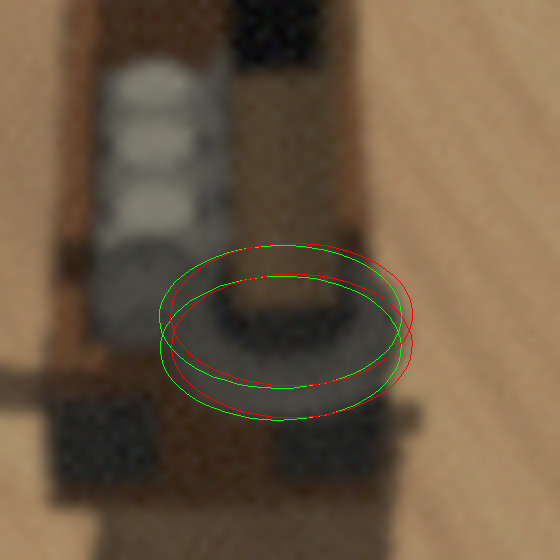

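>>> apply_moves([
  [0,0,0,2,20,0,0.1],
  [0,0,0,7,50,0,0.1],
  [0,0,0,11,80,0,0.1],
  [0,0,0,14,100,0,0.1],
  [0,0,0,15,109,8,0.1],
  [0,0,0,15,111,18,0.1],
  [0,0,0,15,111,23,0.1],
  [0,0,0,15,111,25,0.1],
])

```text
clock: 9.25
eef_pos: [0.5625, -0.0603, 0.2353]
eef_rot: [-0.391, -3.116, 0.0]
contact_force: [-0.1, -0.4, -3.0]
width: 0.0254
```

```bash
python3 - <<'E'
from fit import *
C={n:r.capture(n) for n in("side","wrist")}
s=r.sense();e=np.array(s["eef_pos"])
p=np.load("p.npy");M=R.from_rotvec(s["eef_rot"]).as_matrix();print(s["clock"],e,s["contact_force"],s["torque"],M.round(3).tolist())
t=tray(p,-.003,-.05,0)-[.0017,0,0]-e;print(M.T@np.r_[t[:2],0]*1000)
draw(C["wrist"],p,"pics/f8.png",(130,90,512,330),2)
draw(C["side"],p,"pics/f9.png",(210,150,290,240),6)
E
```

```text
9.35 [ 0.56276679 -0.06020382  0.23586183] [ 0.48354161  0.17982691 -3.33921004] [ 0.04495174 -0.01177609  0.04289112] [[-0.969, 0.247, -0.001], [0.247, 0.969, -0.0], [0.001, -0.0, -1.0]]
[3.62161634e-01 7.21446012e-02 1.94123377e-04]
```

View pics/f8.png

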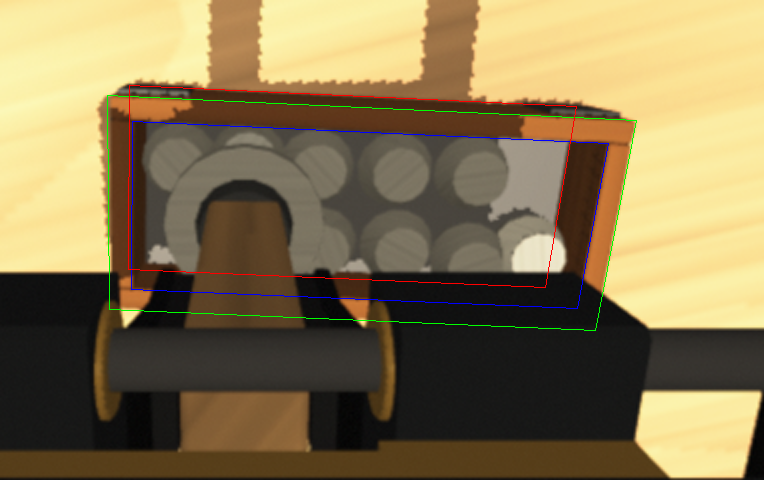

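View pics/f9.png

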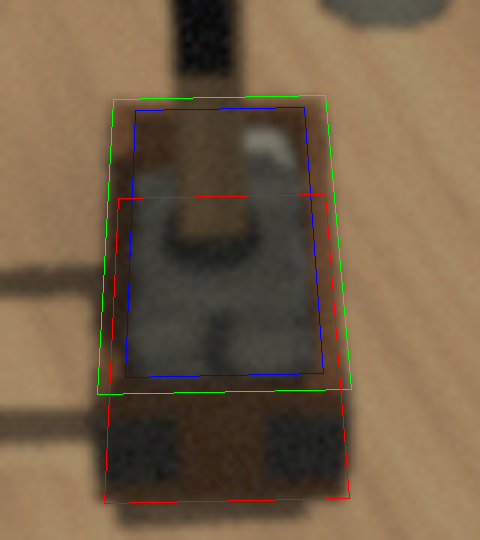

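>>> apply_moves([
  [0,0,0,0,0,4,0.1],
  [0,0,0,0,0,8,0.1],
  [0,0,0,0,0,12,0.1],
  [0,0,0,0,0,14,0.1],
  [0,0,0,0,0,15,0.1],
  [0,0,0,0,0,15.5,0.1],
  [0,0,0,0,0,16,0.1],
  [0,0,0,0,0,16,0.1],
])

```text
clock: 10.35
eef_pos: [0.563, -0.0596, 0.2203]
eef_rot: [0.39, 3.117, -0.0]
contact_force: [-0.5, -0.5, -3.6]
width: 0.0254
```

>>> apply_moves([
  [0,0,0,0,0,0.3,0.1],
  [0,0,0,0,0,0.6,0.1],
  [0,0,0,0,0,0.9,0.1],
  [0,0,0,0,0,1.2,0.1],
  [0,0,0,0,0,1.5,0.1],
  [0,0,0,0,0,1.8,0.1],
  [0,0,0,0,0,2,0.1],
  [0,0,0,0,0,2,0.1],
])

```text
clock: 11.35
eef_pos: [0.5631, -0.0596, 0.2184]
eef_rot: [0.39, 3.117, -0.0]
contact_force: [1.0, -0.3, -1.8]
width: 0.0257
```

>>> apply_moves([
  [0,0,0,0,0,0.3,0.1],
  [0,0,0,0,0,0.6,0.1],
  [0,0,0,0,0,0.9,0.1],
  [0,0,0,0,0,1.2,0.1],
  [0,0,0,0,0,1.5,0.1],
  [0,0,0,0,0,1.5,0.1],
  [0,0,0,0,0,1.5,0.1],
  [0,0,0,0,0,1.5,0.1],
])

```text
clock: 12.35
eef_pos: [0.5629, -0.0596, 0.2167]
eef_rot: [-0.39, -3.117, -0.0]
contact_force: [-0.2, 0.0, -2.0]
width: 0.0256
```

>>> apply_moves([
  [0,0,0,0,0,0.3,0.1],
  [0,0,0,0,0,0.6,0.1],
  [0,0,0,0,0,0.9,0.1],
  [0,0,0,0,0,1.2,0.1],
  [0,0,0,0,0,1.5,0.1],
  [0,0,0,0,0,1.7,0.1],
  [0,0,0,0,0,1.7,0.1],
  [0,0,0,0,0,1.7,0.1],
])

```text
clock: 13.35
eef_pos: [0.5629, -0.0596, 0.215]
eef_rot: [-0.39, -3.117, -0.0]
contact_force: [-0.3, 0.3, -1.9]
width: 0.0257
```

>>> apply_moves([
  [0,0,0,0,0,0.4,0.1],
  [0,0,0,0,0,0.8,0.1],
  [0,0,0,0,0,1.2,0.1],
  [0,0,0,0,0,1.6,0.1],
  [0,0,0,0,0,2,0.1],
  [0,0,0,0,0,2,0.1],
  [0,0,0,0,0,2,0.1],
  [0,0,0,0,0,2,0.1],
])

```text
clock: 14.35
eef_pos: [0.563, -0.0595, 0.2132]
eef_rot: [0.39, 3.117, 0.0]
contact_force: [1.2, 1.3, 0.1]
width: 0.0254
```

```bash
python3 - <<'E'
from fit import *
s=r.sense();print(s["clock"],s["eef_pos"],s["contact_force"],s["torque"])
E
```

```text
14.35 [ 0.56301848 -0.05952567  0.21318497] [1.21263312 1.3121101  0.09682573] [ 0.43391679 -0.09806523 -0.04695694]
```

>>> apply_moves([
  [0,0,0,0,0,0.3,0.1],
  [0,0,0,0,0,0.6,0.1],
  [0,0,0,0,0,0.9,0.1],
  [0,0,0,0,0,1.2,0.1],
  [0,0,0,0,0,1.4,0.1],
  [0,0,0,0,0,1.4,0.1],
  [0,0,0,0,0,1.4,0.1],
  [0,0,0,0,0,1.4,0.1],
])

```text
clock: 15.35
eef_pos: [0.563, -0.0595, 0.2117]
eef_rot: [0.39, 3.117, 0.0]
contact_force: [1.1, 4.6, 4.4]
width: 0.0259
```

```bash
python3 - <<'E'
from fit import *
s=r.sense();print(s["clock"],s["eef_pos"],s["contact_force"],s["torque"],s["eef_rot"])
E
```

```text
15.35 [ 0.56299301 -0.05954049  0.21172997] [1.14899309 4.59559803 4.43011065] [ 0.89110388 -0.20074673 -0.09945121] [3.89651404e-01 3.11712207e+00 6.55981879e-05]
```

>>> apply_moves([
  [0,0,0,0,0,0.2,0.1],
  [0,0,0,0,0,0.4,0.1],
  [0,0,0,0,0,0.6,0.1],
  [0,0,0,0,0,0.8,0.1],
  [0,0,0,0,0,1,0.1],
  [0,0,0,0,0,1,0.1],
  [0,0,0,0,0,1,0.1],
  [0,0,0,0,0,1,0.1],
])

```text
clock: 16.35
eef_pos: [0.563, -0.0596, 0.2107]
eef_rot: [0.39, 3.117, -0.0]
contact_force: [1.0, 2.9, 4.7]
width: 0.0257
```

```bash
python3 - <<'E'
from fit import *
s=r.sense();print(s["clock"],s["eef_pos"],s["contact_force"],s["torque"],s["eef_rot"])
E
```

```text
16.35 [ 0.56296021 -0.0596233   0.21071188] [1.00101229 2.91257243 4.72332672] [ 0.8766989  -0.24112395 -0.02096254] [ 3.89846016e-01  3.11717492e+00 -5.90863539e-05]
```

>>> apply_moves([
  [0,0,0,0,0,0.3,0.1],
  [0,0,0,0,0,0.6,0.1],
  [0,0,0,0,0,0.9,0.1],
  [0,0,0,0,0,1.1,0.1],
  [0,0,0,0,0,1.2,0.1],
  [0,0,0,0,0,1.2,0.1],
  [0,0,0,0,0,1.2,0.1],
  [0,0,0,0,0,1.2,0.1],
])

```text
clock: 17.35
eef_pos: [0.563, -0.0595, 0.2096]
eef_rot: [0.39, 3.117, 0.0]
contact_force: [1.3, 3.2, 5.8]
width: 0.026
```

```bash
python3 - <<'E'
from fit import *
C={n:r.capture(n) for n in("wrist","side")}
cv2.imwrite("pics/w10.png",C["wrist"]["img"][:,:,::-1]);crop(C["side"],"pics/s10.png",210,150,290,240,6)
s=r.sense();print(s["clock"],s["eef_pos"],s["contact_force"],s["torque"],s["eef_rot"])
E
```

```text
17.45 [ 0.56301787 -0.05954636  0.20963133] [2.00055967 4.03515749 4.4726015 ] [ 1.02582053 -0.16314571 -0.03557656] [3.89829546e-01 3.11702640e+00 2.03028640e-04]
```

View pics/w10.png

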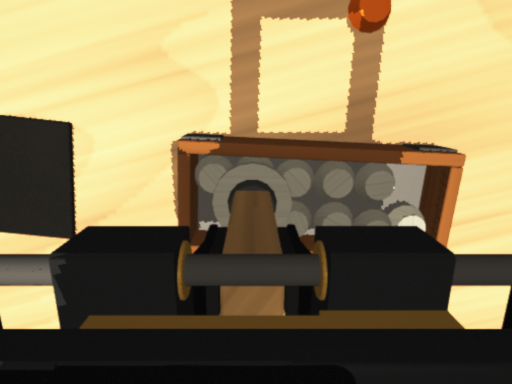

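View pics/s10.png

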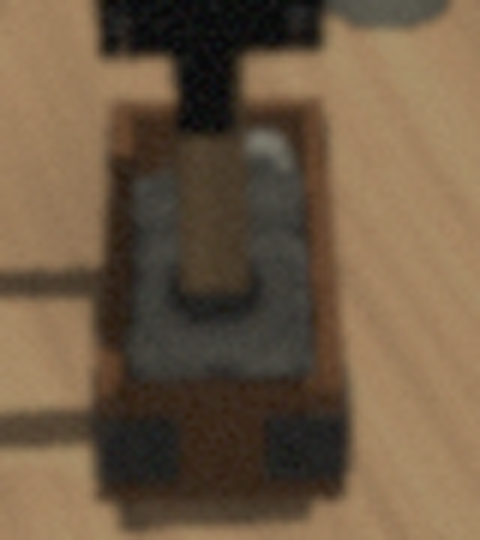

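>>> apply_moves([
  [0,0,0,0,0,0.2,0.1],
  [0,0,0,0,0,0.4,0.1],
  [0,0,0,0,0,0.6,0.1],
  [0,0,0,0,0,0.8,0.1],
  [0,0,0,0,0,0.9,0.1],
  [0,0,0,0,0,0.9,0.1],
  [0,0,0,0,0,0.9,0.1],
  [0,0,0,0,0,0.9,0.1],
])

```text
clock: 18.45
eef_pos: [0.563, -0.0595, 0.2088]
eef_rot: [0.39, 3.117, 0.001]
contact_force: [1.0, 3.0, 5.6]
width: 0.0256
```

>>> apply_moves([
  [0,0,0,0,0,0.3,0.1],
  [0,0,0,0,0,0.6,0.1],
  [0,0,0,0,0,0.8,0.1],
  [0,0,0,0,0,1,0.1],
  [0,0,0,0,0,1,0.1],
  [0,0,0,0,0,1,0.1],
  [0,0,0,0,0,1,0.1],
  [0,0,0,0,0,1,0.1],
])

```text
clock: 19.45
eef_pos: [0.5631, -0.0595, 0.2082]
eef_rot: [0.39, 3.117, 0.0]
contact_force: [0.4, 4.4, 8.4]
width: 0.026
```

```bash
python3 - <<'E'
from fit import *
s=r.sense();print(s["clock"],s["eef_pos"],s["contact_force"],s["torque"],s["eef_rot"])
E
```

```text
19.45 [ 0.56313116 -0.0595008   0.20820574] [0.40037483 4.3823378  8.39044437] [ 1.04282203  0.03060323 -0.05622854] [3.89613948e-01 3.11671163e+00 2.48673420e-04]
```

>>> apply_moves([
  [0,0,0,0,0,0.2,0.1],
  [0,0,0,0,0,0.4,0.1],
  [0,0,0,0,0,0.6,0.1],
  [0,0,0,0,0,0.6,0.1],
  [0,0,0,0,0,0.6,0.1],
  [0,0,0,0,0,0.6,0.1],
  [0,0,0,0,0,0.6,0.1],
  [0,0,0,0,0,0.6,0.1],
])

```text
clock: 20.45
eef_pos: [0.5632, -0.0595, 0.2079]
eef_rot: [0.39, 3.117, 0.0]
contact_force: [-0.5, 4.3, 10.1]
width: 0.0256
```

```bash
python3 - <<'E'
from fit import *
s=r.sense();print(s["clock"],s["eef_pos"],s["contact_force"],s["torque"],s["eef_rot"])
E
```

```text
20.45 [ 0.56315446 -0.05947998  0.2079075 ] [-0.54212316  4.31762488 10.10098368] [ 1.10364735  0.14308998 -0.05541387] [3.89544832e-01 3.11667638e+00 2.11614179e-04]
```

>>> apply_moves([
  [0,0,0,0,0,0.2,0.1],
  [0,0,0,0,0,0.4,0.1],
  [0,0,0,0,0,0.5,0.1],
  [0,0,0,0,0,0.5,0.1],
  [0,0,0,0,0,0.5,0.1],
  [0,0,0,0,0,0.5,0.1],
  [0,0,0,0,0,-5,0.1],
  [0,0,0,0,0,-15,0.1],
])

```text
clock: 21.45
eef_pos: [0.5614, -0.0599, 0.2202]
eef_rot: [-0.389, -3.113, 0.001]
contact_force: [-0.2, -1.0, -3.1]
width: 0.0259
```

>>> apply_moves([
  [0,0,0,0,0,-5,0.1],
  [0,0,0,-3,20,-5,0.1],
  [0,0,0,-5,45,-5,0.1],
  [0,0,0,-8,70,-5,0.1],
  [0,0,0,-10,90,-5,0.1],
  [0,0,0,-11,100,-5,0.1],
  [0,0,0,-11,100,-5,0.1],
  [0,0,0,-11,100,-5,0.1],
])

```text
clock: 22.45
eef_pos: [0.598, 0.0341, 0.2268]
eef_rot: [-0.39, -3.117, 0.001]
contact_force: [0.3, 0.3, -3.7]
width: 0.0257
```

```bash
python3 - <<'E'
from fit import *
C={n:r.capture(n) for n in("wrist","side","top")}
np.save("c11.npy",C,allow_pickle=True)
s=r.sense();e=np.array(s["eef_pos"])
p=np.load("p.npy");M=R.from_rotvec(s["eef_rot"]).as_matrix();print(s["clock"],e,s["contact_force"],s["torque"])
t=tray(p,.003,.0505,0)-[.0017,0,0]-e;print(M.T@np.r_[t[:2],0]*1000)
draw(C["wrist"],p,"pics/f11.png",(60,90,400,300),2.2)
draw(C["side"],p,"pics/s11.png",(210,150,290,240),6)
crop(C["top"],"pics/t11.png",190,160,340,270,4)
E
```

```text
22.6 [0.5980831  0.03390005 0.22696976] [ 0.26458122 -1.21669681 -2.86806842] [ 0.01147871 -0.00294173  0.01934446]
[ 6.83599444e-01  2.74179715e-01 -5.70831868e-05]
```

View pics/f11.png

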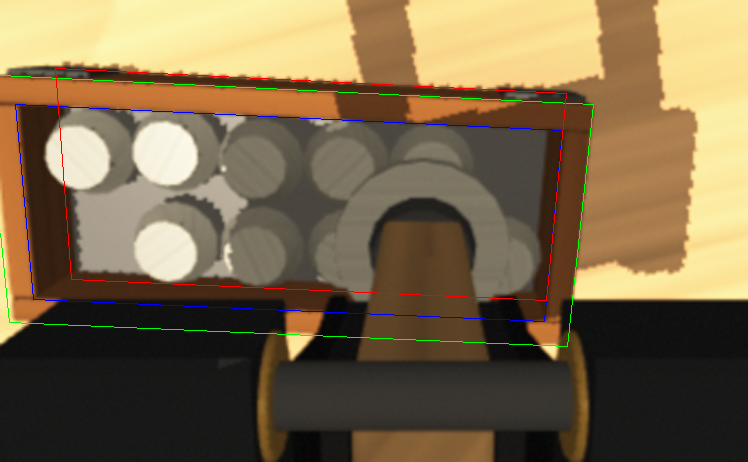

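View pics/s11.png

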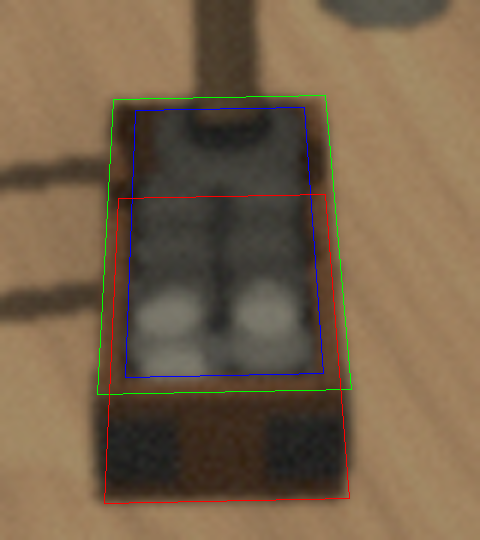

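View pics/t11.png

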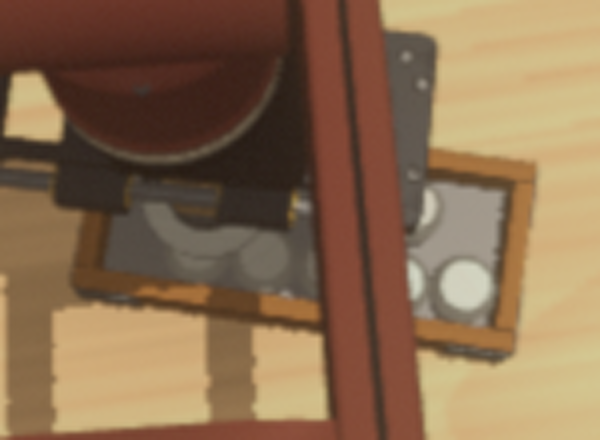

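```bash
python3 - <<'E'
from fit import *
p=np.load("p.npy");c5=np.load("c11.npy",allow_pickle=True).item()["wrist"]
crop(c5,"pics/w11.png",60,120,260,240,4)
c,sn=np.cos(p[2]),np.sin(p[2])
def loc(X): d=X[:2]-p[:2]; return np.r_[c*d[0]+sn*d[1],-sn*d[0]+c*d[1]]
for u in [(78,157),(165,153),(254,159),(343,163),(165,251),(260,253)]:
    print((loc(onz(c5,(60+u[0]/2.2,90+u[1]/2.2),.0446))*1000).round(1))
E
```

```text
[-17.4 -80.5]
[-20.4 -47.8]
[-19.7 -14.5]
[-19.8  19. ]
[ 18.  -49.4]
[ 17.1 -12.5]
```

View pics/w11.png

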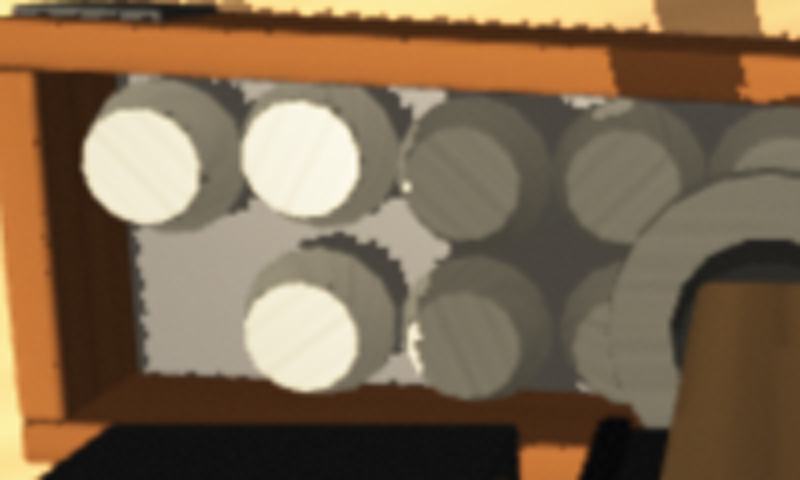

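>>> apply_moves([
  [0,0,0,0.5,0,3,0.1],
  [0,0,0,0.5,0,6,0.1],
  [0,0,0,0.5,0,8.5,0.1],
  [0,0,0,0.5,0,10,0.1],
  [0,0,0,0.5,0,10.5,0.1],
  [0,0,0,0.5,0,11,0.1],
  [0,0,0,0.5,0,11.5,0.1],
  [0,0,0,0.5,0,11.5,0.1],
])

```text
clock: 23.6
eef_pos: [0.5977, 0.0347, 0.2155]
eef_rot: [0.39, 3.117, -0.0]
contact_force: [-1.2, 0.4, -1.7]
width: 0.0253
```

>>> apply_moves([
  [0,0,0,0,0,0.3,0.1],
  [0,0,0,0,0,0.6,0.1],
  [0,0,0,0,0,0.9,0.1],
  [0,0,0,0,0,1.2,0.1],
  [0,0,0,0,0,1.5,0.1],
  [0,0,0,0,0,1.5,0.1],
  [0,0,0,0,0,1.5,0.1],
  [0,0,0,0,0,1.5,0.1],
])

```text
clock: 24.6
eef_pos: [0.5978, 0.0347, 0.214]
eef_rot: [0.39, 3.117, -0.0]
contact_force: [-0.8, -1.5, 0.0]
width: 0.0252
```

```bash
python3 - <<'E'
from fit import *
s=r.sense();print(s["clock"],s["eef_pos"],s["contact_force"],s["torque"],s["eef_rot"])
E
```

```text
24.6 [0.59780277 0.03471613 0.21404719] [-0.75219167 -1.53985735  0.02502281] [-0.33396471  0.1932779   0.00288779] [ 3.89706912e-01  3.11703728e+00 -1.66212901e-04]
```

Contact (≈3 N) at foot z≈0.049. Continue.

>>> apply_moves([
  [0,0,0,0,0,0.3,0.1],
  [0,0,0,0,0,0.6,0.1],
  [0,0,0,0,0,0.9,0.1],
  [0,0,0,0,0,1.2,0.1],
  [0,0,0,0,0,1.4,0.1],
  [0,0,0,0,0,1.4,0.1],
  [0,0,0,0,0,1.4,0.1],
  [0,0,0,0,0,1.4,0.1],
])

```text
clock: 25.6
eef_pos: [0.5978, 0.0347, 0.2127]
eef_rot: [0.39, 3.117, -0.0]
contact_force: [-1.6, -2.0, 3.1]
width: 0.0254
```

>>> apply_moves([
  [0,0,0,0,0,0.2,0.1],
  [0,0,0,0,0,0.4,0.1],
  [0,0,0,0,0,0.6,0.1],
  [0,0,0,0,0,0.8,0.1],
  [0,0,0,0,0,1,0.1],
  [0,0,0,0,0,1,0.1],
  [0,0,0,0,0,1,0.1],
  [0,0,0,0,0,1,0.1],
])

```text
clock: 26.6
eef_pos: [0.5978, 0.0347, 0.2115]
eef_rot: [0.39, 3.117, 0.0]
contact_force: [-0.3, -2.7, 3.4]
width: 0.0255
```

>>> apply_moves([
  [0,0,0,0,0,0.3,0.1],
  [0,0,0,0,0,0.6,0.1],
  [0,0,0,0,0,0.9,0.1],
  [0,0,0,0,0,1.1,0.1],
  [0,0,0,0,0,1.2,0.1],
  [0,0,0,0,0,1.2,0.1],
  [0,0,0,0,0,1.2,0.1],
  [0,0,0,0,0,1.2,0.1],
])

```text
clock: 27.6
eef_pos: [0.5978, 0.0347, 0.2104]
eef_rot: [0.39, 3.117, -0.0]
contact_force: [-1.4, -4.2, 4.7]
width: 0.0255
```

>>> apply_moves([
  [0,0,0,0,0,0.2,0.1],
  [0,0,0,0,0,0.4,0.1],
  [0,0,0,0,0,0.6,0.1],
  [0,0,0,0,0,0.8,0.1],
  [0,0,0,0,0,1,0.1],
  [0,0,0,0,0,1,0.1],
  [0,0,0,0,0,1,0.1],
  [0,0,0,0,0,1,0.1],
])

```text
clock: 28.6
eef_pos: [0.5978, 0.0347, 0.2095]
eef_rot: [0.39, 3.117, -0.0]
contact_force: [-2.1, -3.6, 5.9]
width: 0.0255
```

>>> apply_moves([
  [0,0,0,0,0,0.2,0.1],
  [0,0,0,0,0,0.4,0.1],
  [0,0,0,0,0,0.6,0.1],
  [0,0,0,0,0,0.8,0.1],
  [0,0,0,0,0,0.9,0.1],
  [0,0,0,0,0,0.9,0.1],
  [0,0,0,0,0,0.9,0.1],
  [0,0,0,0,0,0.9,0.1],
])

```text
clock: 29.6
eef_pos: [0.5978, 0.0347, 0.2086]
eef_rot: [0.39, 3.117, -0.0]
contact_force: [-1.7, -3.0, 5.9]
width: 0.0256
```

>>> apply_moves([
  [0,0,0,0,0,0.2,0.1],
  [0,0,0,0,0,0.4,0.1],
  [0,0,0,0,0,0.6,0.1],
  [0,0,0,0,0,0.7,0.1],
  [0,0,0,0,0,0.7,0.1],
  [0,0,0,0,0,0.7,0.1],
  [0,0,0,0,0,0.7,0.1],
  [0,0,0,0,0,0.7,0.1],
])

```text
clock: 30.6
eef_pos: [0.5978, 0.0347, 0.2084]
eef_rot: [0.39, 3.117, -0.0]
contact_force: [-3.7, -4.0, 7.6]
width: 0.0258
```

>>> apply_moves([
  [0,0,0,0,0,0.2,0.1],
  [0,0,0,0,0,0.4,0.1],
  [0,0,0,0,0,0.6,0.1],
  [0,0,0,0,0,0.8,0.1],
  [0,0,0,0,0,0.8,0.1],
  [0,0,0,0,0,0.8,0.1],
  [0,0,0,0,0,0.8,0.1],
  [0,0,0,0,0,0.8,0.1],
])

```text
clock: 31.6
eef_pos: [0.5979, 0.0347, 0.208]
eef_rot: [0.39, 3.117, -0.0]
contact_force: [-3.7, -4.9, 10.4]
width: 0.0261
```

```bash
python3 - <<'E'
from fit import *
s=r.sense();print(s["clock"],s["eef_pos"],s["contact_force"],s["torque"],s["eef_rot"])
E
```

```text
31.6 [0.59787017 0.03468982 0.20801831] [-3.69458979 -4.89368455 10.37694572] [-0.93319585  0.69758525 -0.02585751] [ 3.89612366e-01  3.11680918e+00 -1.46582863e-04]
```

>>> apply_moves([
  [0,0,0,0,0,0.2,0.1],
  [0,0,0,0,0,0.4,0.1],
  [0,0,0,0,0,0.6,0.1],
  [0,0,0,0,0,0.6,0.1],
  [0,0,0,0,0,0.6,0.1],
  [0,0,0,0,0,0.6,0.1],
  [0,0,0,0,0,0.6,0.1],
  [0,0,0,0,0,0.6,0.1],
])

```text
clock: 32.6
eef_pos: [0.5979, 0.0347, 0.2077]
eef_rot: [0.39, 3.117, -0.0]
contact_force: [-4.2, -4.0, 11.7]
width: 0.0257
```

>>> apply_moves([
  [0,0,0,0,0,-3,0.1],
  [0,0,0,0,0,-15,0.1],
  [0,0,0,0,0,-35,0.1],
  [0,0,0,0,-10,-53,0.1],
  [0,0,0,0,-35,-53,0.1],
  [0,0,0,0,-75,-53,0.1],
  [0,0,0,0,-125,-53,0.1],
  [0,0,0,10,-180,-53,0.1],
])

```text
clock: 33.6
eef_pos: [0.5436, -0.139, 0.2608]
eef_rot: [0.388, 3.115, -0.001]
contact_force: [-0.4, -0.8, -2.2]
width: 0.0256
```

>>> apply_moves([
  [0,0,0,0,-20,0,0.1],
  [0,0,0,0,-30,0,0.1],
  [0,0,0,0,-31,0,0.1],
  [0,0,0,0,-31,0,0.1],
  [0,0,0,0,-31,0,0.1],
  [0,0,0,0,-31,0,0.1],
  [0,0,0,0,-31,0,0.1],
  [0,0,0,0,-31,0,0.1],
])

```text
clock: 34.6
eef_pos: [0.5361, -0.1671, 0.2593]
eef_rot: [-0.389, -3.117, 0.0]
contact_force: [-0.4, -0.2, -3.3]
width: 0.0257
```

```bash
python3 - <<'E'
from fit import *
C={n:r.capture(n) for n in("wrist","side","top")}
np.save("c12.npy",C,allow_pickle=True)
s=r.sense();e=np.array(s["eef_pos"])
print(s["clock"],e,s["contact_force"],s["torque"])
crop(C["wrist"],"pics/f12.png",250,90,512,240,3)
crop(C["side"],"pics/s12.png",210,130,310,240,5)
crop(C["top"],"pics/t12.png",195,170,335,260,5)
E
```

```text
34.75 [ 0.53604677 -0.16730487  0.25930761] [-0.16303833 -0.30425324 -3.77757559] [ 0.0100889  -0.0021375  -0.01953763]
```

View pics/f12.png

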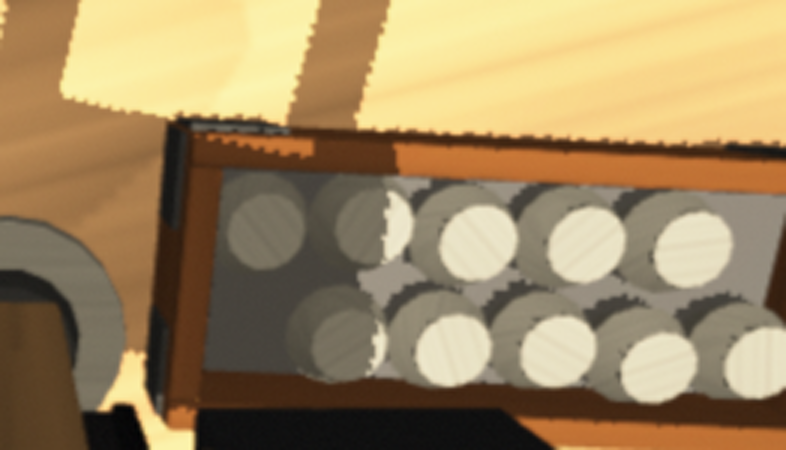

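View pics/t12.png

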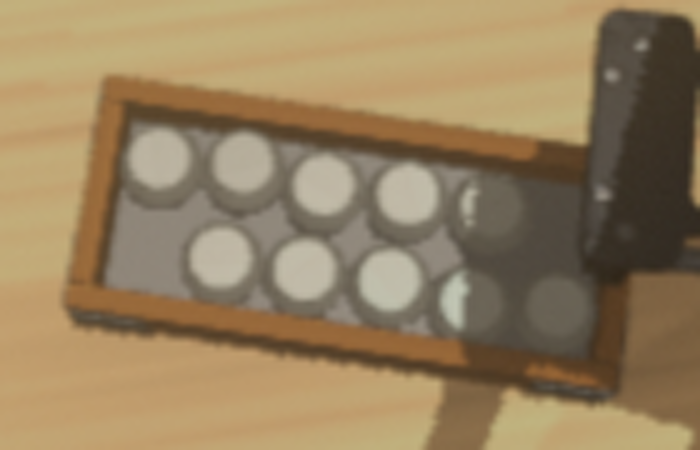

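View pics/s12.png

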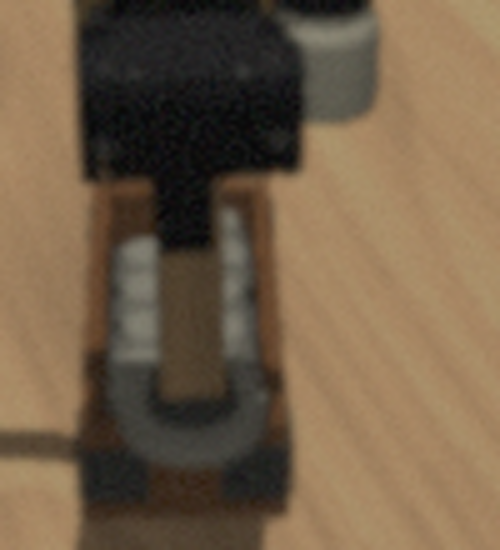

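```bash
python3 - <<'E'
from fit import *
C=np.load("c12.npy",allow_pickle=True).item();p=np.load("p.npy")
c,sn=np.cos(p[2]),np.sin(p[2])
def loc(X): d=X[:2]-p[:2]; return np.r_[c*d[0]+sn*d[1],-sn*d[0]+c*d[1],X[2]]*1000
w=lambda u:(250+(u[0]-1)/3,90+(u[1]-1)/3); t=lambda u:(195+(u[0]-2)/5,170+(u[1]-2)/5)
W=[(266,229),(376,227),(478,243),(586,246),(694,248),(348,344),(454,350),(558,352),(658,368),(762,362)]
T=[(557,305),(471,303),(391,279),(305,268),(220,257),(490,208),(407,194),(323,184),(245,162),(159,157)]
for a,b in zip(W,T):
    X,e=tri([(C["wrist"],w(a)),(C["top"],t(b))]);print(loc(X).round(1),(e[0]*1e3).__round__(1),loc(onz(C["wrist"],w(a),.0446)).round(1)[:2],loc(onz(C["top"],t(b),.0446)).round(1)[:2])
print("before")
f0=lambda u:np.array([195+(u[0]-2)/5,170+(u[1]-2)/5])
f2=lambda u:np.array([280+(u[0]-1.2)/3.4,90+(u[1]-1.2)/3.4])
T=[(162,158),(238,158),(315,181),(403,191),(490,205),(223,257),(310,269),(400,282),(477,302),(556,306)]
W=[(205,207),(330,200),(429,219),(559,224),(685,229),(301,340),(424,346),(549,350),(673,371),(768,360)]
for a,b in zip(W,T[:4:-1]+T[4::-1]):
    X,e=tri([(C5["wrist"],f2(a)),(C0["top"],f0(b))]);print(loc(X).round(1),(e[0]*1e3).__round__(1))
E
```

```text
[-17.6 -81.4  44.1] 0.5 [-18.2 -81.5] [-17.1 -81.4]
[-21.  -48.   45.6] 0.5 [-20.4 -47.6] [-21.4 -48. ]
[-16.9 -15.7  45.4] 0.1 [-16.9 -15.4] [-16.7 -15.7]
[-17.5  18.2  44.6] 0.1 [-17.6  18.2] [-17.5  18.2]
[-18.3  51.9  44.5] 0.2 [-18.6  51.8] [-18.2  51.9]
[ 17.7 -50.4  42.5] 0.3 [ 17.5 -51.2] [ 17.  -50.2]
[ 17.8 -17.1  44.4] 0.1 [ 17.8 -17.2] [ 17.7 -17.1]
[16.9 16.3 44.1] 0.1 [16.9 16. ] [16.7 16.3]
[20.5 48.2 45.8] 0.1 [20.7 49. ] [20.8 48.2]
[17.6 82.4 43.8] 0.2 [17.1 81.8] [17.7 82.3]
before
[-17.8 -81.   45.3] 0.2
[-21.9 -50.   52.1] 0.3
[-17.4 -19.4  44.1] 0.1
[-17.6  16.3  43.9] 0.2
[-18.   50.8  44. ] 0.1
[ 17.9 -50.   45.2] 0.2
[ 18.2 -15.3  44.8] 0.4
[17.3 19.6 45.1] 0.0
[20.3 50.7 52. ] 0.3
[17.1 80.9 45.7] 0.1
```

>>> apply_moves([
  [0,0,0,0,20,0,0.1],
  [0,0,0,0,50,0,0.1],
  [0,0,0,0.5,80,5,0.1],
  [0,0,0,0.5,103,15,0.1],
  [0,0,0,0.5,111,27,0.1],
  [0,0,0,0.5,111,34,0.1],
  [0,0,0,0.5,111,34,0.1],
  [0,0,0,0.5,111,34,0.1],
])

```text
clock: 35.75
eef_pos: [0.563, -0.0604, 0.2257]
eef_rot: [0.391, 3.117, -0.0]
contact_force: [-0.1, -0.6, -2.4]
width: 0.0256
```

>>> apply_moves([
  [0,0,0,0,0,4,0.1],
  [0,0,0,0,0,8,0.1],
  [0,0,0,0,0,11,0.1],
  [0,0,0,0,0,13,0.1],
  [0,0,0,0,0,14,0.1],
  [0,0,0,0,0,14.5,0.1],
  [0,0,0,0,0,15,0.1],
  [0,0,0,0,0,15,0.1],
])

```text
clock: 36.75
eef_pos: [0.5629, -0.0596, 0.2104]
eef_rot: [0.39, 3.117, -0.0]
contact_force: [0.5, -0.6, -3.9]
width: 0.0258
```

>>> apply_moves([
  [0,0,0,0,0,0.4,0.1],
  [0,0,0,0,0,0.8,0.1],
  [0,0,0,0,0,1.2,0.1],
  [0,0,0,0,0,1.6,0.1],
  [0,0,0,0,0,1.9,0.1],
  [0,0,0,0,0,2.2,0.1],
  [0,0,0,0,0,2.2,0.1],
  [0,0,0,0,0,2.2,0.1],
])

```text
clock: 37.75
eef_pos: [0.5632, -0.0596, 0.2086]
eef_rot: [0.39, 3.116, -0.0]
contact_force: [-0.0, -0.1, 3.2]
width: 0.0257
```

>>> apply_moves([
  [0,0,0,0,0,0.4,0.1],
  [0,0,0,0,0,0.8,0.1],
  [0,0,0,0,0,1.2,0.1],
  [0,0,0,0,0,1.5,0.1],
  [0,0,0,0,0,1.5,0.1],
  [0,0,0,0,0,1.5,0.1],
  [0,0,0,0,0,1.5,0.1],
  [0,0,0,0,0,1.5,0.1],
])

```text
clock: 38.75
eef_pos: [0.5633, -0.0597, 0.2078]
eef_rot: [0.39, 3.116, -0.0]
contact_force: [-2.3, -0.2, 8.7]
width: 0.0257
```

>>> apply_moves([
  [0,0,0,0,0,0.4,0.1],
  [0,0,0,0,0,0.4,0.1],
  [0,0,0,0,0,-3,0.1],
  [0,0,0,0,0,-10,0.1],
  [0,0,0,0,0,-20,0.1],
  [0,0,0,-3,30,-20,0.1],
  [0,0,0,-7,70,-20,0.1],
  [0,0,0,-10,100,-20,0.1],
])

```text
clock: 39.75
eef_pos: [0.5975, 0.0361, 0.2268]
eef_rot: [-0.39, -3.117, -0.0]
contact_force: [0.8, 0.0, -3.3]
width: 0.0254
```

>>> apply_moves([
  [0,0,0,0,0,0,0.1],
  [0,0,0,0,0,0,0.1],
  [0,0,0,0,0,6,0.1],
  [0,0,0,0,0,12,0.1],
  [0,0,0,0,0,16,0.1],
  [0,0,0,0,0,18.5,0.1],
  [0,0,0,0,0,19.5,0.1],
  [0,0,0,0,0,19.5,0.1],
])

```text
clock: 40.75
eef_pos: [0.5974, 0.0347, 0.2084]
eef_rot: [0.39, 3.117, -0.001]
contact_force: [-4.3, 0.2, 4.4]
width: 0.0255
```

>>> apply_moves([
  [0,0,0,0,0,0.4,0.1],
  [0,0,0,0,0,0.8,0.1],
  [0,0,0,0,0,1.2,0.1],
  [0,0,0,0,0,1.3,0.1],
  [0,0,0,0,0,1.3,0.1],
  [0,0,0,0,0,1.3,0.1],
  [0,0,0,0,0,1.3,0.1],
  [0,0,0,0,0,1.3,0.1],
])

```text
clock: 41.75
eef_pos: [0.5975, 0.0347, 0.2079]
eef_rot: [0.39, 3.116, -0.001]
contact_force: [-5.7, -1.2, 10.4]
width: 0.0257
```

>>> apply_moves([
  [0,0,0,0,0,0.4,0.1],
  [0,0,0,0,0,0.4,0.1],
  [0,0,0,0,0,0.4,0.1],
  [0,0,0,0,0,0.4,0.1],
  [0,0,0,0,0,0.4,0.1],
  [0,0,0,0,0,0.4,0.1],
  [0,0,0,0,0,0.4,0.1],
  [0,0,0,0,0,0.4,0.1],
])

```text
clock: 42.75
eef_pos: [0.5975, 0.0347, 0.2077]
eef_rot: [0.39, 3.116, -0.001]
contact_force: [-6.6, -1.6, 10.4]
width: 0.0255
```

>>> apply_moves([
  [0,0,0,0,0,-4,0.1],
  [0,0,0,0,0,-18,0.1],
  [0,0,0,0,0,-38,0.1],
  [0,0,0,0,-10,-55,0.1],
  [0,0,0,0,-40,-55,0.1],
  [0,0,0,0,-85,-55,0.1],
  [0,0,0,5,-135,-55,0.1],
  [0,0,0,10,-185,-55,0.1],
])

```text
clock: 43.75
eef_pos: [0.5414, -0.144, 0.2618]
eef_rot: [0.389, 3.116, -0.001]
contact_force: [0.7, -0.6, -3.1]
width: 0.0258
```

>>> apply_moves([
  [0,0,0,4,-45,0,0.1],
  [0,0,0,8,-85,0,0.1],
  [0,0,0,10,-112,0,0.1],
  [0,0,0,11,-127,0,0.1],
  [0,0,0,11,-132,0,0.1],
  [0,0,0,11,-132,10,0.1],
  [0,0,0,11,-132,25,0.1],
  [0,0,0,11,-132,35,0.1],
])

```text
clock: 44.75
eef_pos: [0.4985, -0.2659, 0.2234]
eef_rot: [-0.388, -3.115, -0.002]
contact_force: [-0.7, -0.3, -4.3]
width: 0.0257
```

```bash
python3 - <<'E'
from fit import *
C={n:r.capture(n) for n in("wrist","side","top")}
np.save("c13.npy",C,allow_pickle=True)
s=r.sense();e=np.array(s["eef_pos"]);M=R.from_rotvec(s["eef_rot"]).as_matrix()
print(s["clock"],e,s["contact_force"],s["torque"],M.T@(np.array([.499,-.267,.1712])-e)*1000)
cv2.imwrite("pics/w13.png",C["wrist"]["img"][:,:,::-1])
crop(C["side"],"pics/s13.png",190,150,310,320,3.3)
crop(C["top"],"pics/t13.png",195,170,335,260,5)
E
```

```text
44.9 [ 0.4984282  -0.26637423  0.22406267] [-1.10757764 -0.82232245 -3.44380929] [ 0.00790697 -0.00470148  0.03430125] [-0.83141198 -0.51667969 52.86040607]
```

View pics/w13.png

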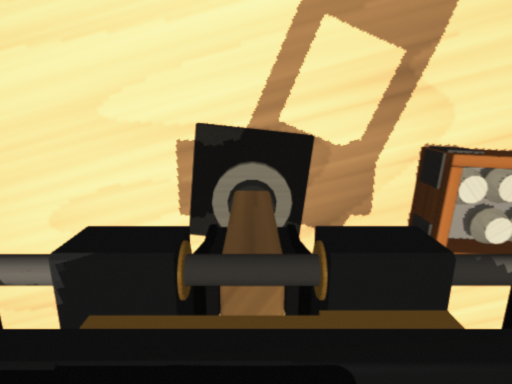

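View pics/s13.png

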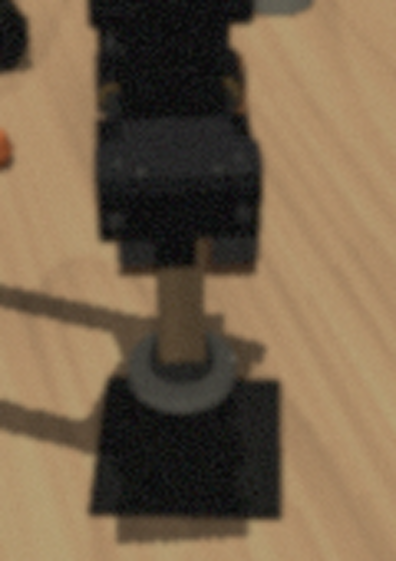

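View pics/t13.png

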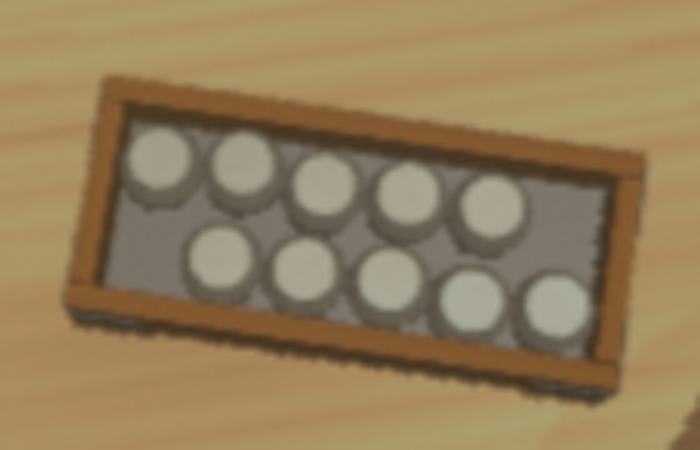

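Slugs lie in an even layer; the tamper hangs upright over the pad. Descend 51 mm, then the last ~1.5 mm with a force check.

>>> apply_moves([
  [0,0,0,-0.5,-0.5,12,0.1],
  [0,0,0,-0.5,-0.5,25,0.1],
  [0,0,0,-0.5,-0.5,37,0.1],
  [0,0,0,-0.5,-0.5,45,0.1],
  [0,0,0,-0.5,-0.5,49,0.1],
  [0,0,0,-0.5,-0.5,50.5,0.1],
  [0,0,0,-0.5,-0.5,51.5,0.1],
  [0,0,0,-0.5,-0.5,51.5,0.1],
])

```text
clock: 45.9
eef_pos: [0.4993, -0.2679, 0.1743]
eef_rot: [0.39, 3.117, -0.0]
contact_force: [-0.5, 0.9, -3.7]
width: 0.0255
```

>>> apply_moves([
  [0,0,0,0,0,0.3,0.1],
  [0,0,0,0,0,0.6,0.1],
  [0,0,0,0,0,0.9,0.1],
  [0,0,0,0,0,1.1,0.1],
  [0,0,0,0,0,1.1,0.1],
  [0,0,0,0,0,1.1,0.1],
  [0,0,0,0,0,1.1,0.1],
  [0,0,0,0,0,1.1,0.1],
])

```text
clock: 46.9
eef_pos: [0.4992, -0.2678, 0.1729]
eef_rot: [0.39, 3.117, -0.0]
contact_force: [-0.1, -0.7, -3.3]
width: 0.0258
```

>>> apply_moves([
  [0,0,0,0,0,0.4,0.1],
  [0,0,0,0,0,0.8,0.1],
  [0,0,0,0,0,1.2,0.1],
  [0,0,0,0,0,1.6,0.1],
  [0,0,0,0,0,1.8,0.1],
  [0,0,0,0,0,1.8,0.1],
  [0,0,0,0,0,1.8,0.1],
  [0,0,0,0,0,1.8,0.1],
])

```text
clock: 47.9
eef_pos: [0.4992, -0.2678, 0.1712]
eef_rot: [0.39, 3.117, -0.0]
contact_force: [-0.9, -0.4, -0.8]
width: 0.0255
```

>>> apply_moves([
  [0,0,0,0,0,0.3,0.1],
  [0,0,0,0,0,0.3,0.32],
  [0,0,0,0,0,0.3,0.35],
  [0,0,0,0,0,0.3,0.45],
  [0,0,0,0,0,0.3,0.7],
  [0,0,0,0,0,0.3,1],
  [0,0,0,0,0,0.3,1],
  [0,0,0,0,0,0.3,1],
])

```text
clock: 48.9
eef_pos: [0.4992, -0.2678, 0.1707]
eef_rot: [-0.39, -3.117, -0.0]
contact_force: [0.3, 0.5, 0.1]
width: 0.0709
```

>>> apply_moves([
  [0,0,0,0,0,0,1],
  [0,0,0,0,0,0,1],
  [0,0,0,0,0,0,1],
  [0,0,0,0,0,-10,1],
  [0,0,0,0,0,-35,1],
  [0,0,0,0,0,-65,1],
  [0,0,0,0,0,-95,1],
  [0,0,0,0,0,-120,1],
])

```text
clock: 49.9
eef_pos: [0.4994, -0.268, 0.2931]
eef_rot: [0.39, 3.116, -0.001]
contact_force: [0.6, 0.2, 0.7]
width: 0.087
```

```bash
python3 - <<'E'
from fit import *
C={n:r.capture(n) for n in("wrist","side","top")}
np.save("c14.npy",C,allow_pickle=True)
s=r.sense();e=np.array(s["eef_pos"])
print(s["clock"],e,s["contact_force"],s["width"])
cv2.imwrite("pics/w14.png",C["wrist"]["img"][:,:,::-1])
crop(C["side"],"pics/s14.png",190,130,310,320,3)
crop(C["top"],"pics/t14.png",195,170,335,260,5)
E
```

```text
50.05 [ 0.49994242 -0.26832454  0.2928753 ] [ 0.16979783  0.67019392 -0.3836776 ] 0.08715484050864732
```

View pics/w14.png

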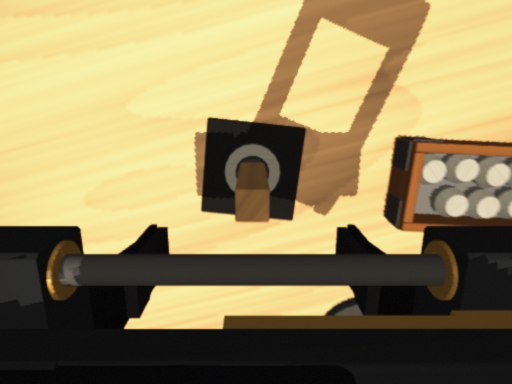

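View pics/s14.png

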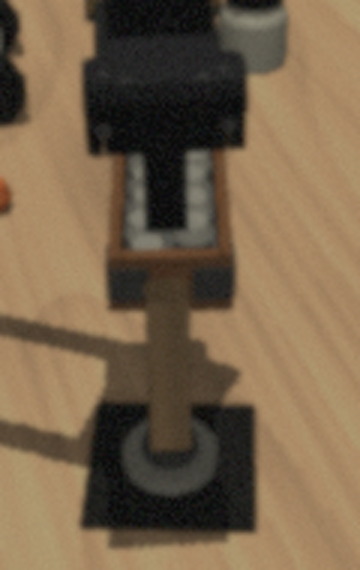

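View pics/t14.png

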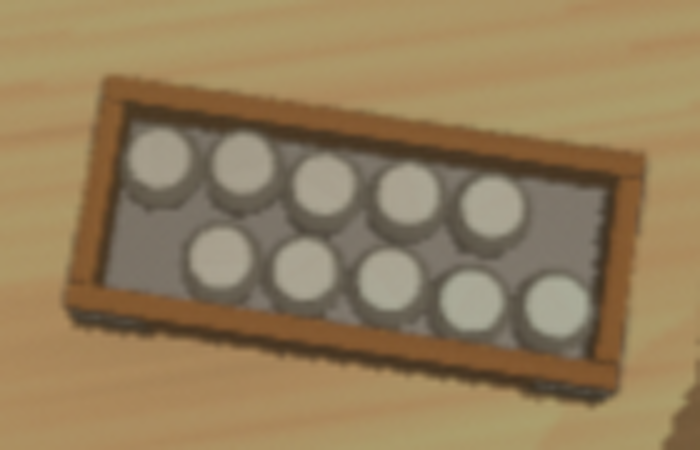

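Tamper stands upright at the pad's centre, gripper clear above it, slugs level. Handing in.

```bash
python3 - <<'E'
from h import *
print(r.job_done(), r.sense()["clock"])
E
```

```text
the job is handed in; nothing more can be done
the job is handed in; nothing more can be done
```

The job is handed in; the clock read 50.05 s of the 67 s allowed at my last check just before that. I gripped the tamper by its handle and pressed both proud slugs level, one after the other, going over each twice. Then I stood the tamper back on its pad and let go.

- **Pressing force:** from the wrist readings, the pushes reached about 12–15 N, each held for part of a second or longer. None came near the overload limit.
- **Slug heights:** after the first pass I measured the slug tops from two views. The two proud ones had dropped from about 52 mm to about 45.7 mm above the table. The others were at 42.5–45.4 mm, so the pair stood about 1.4 mm proud, within the allowed 3 mm.
- **Second pass:** pressing slug2 again, nothing touched until the foot was at about 44–45 mm, the level of the other tops. At both spots the force built up again with the foot at about the height of the level tops.
- **Tamper:** the last pictures show it upright and released near the middle of the pad, with the gripper about 120 mm higher and off it. No bystander looked moved.
- **Where the measurements disagreed:** after the first pass, the measured gap between slug2 and its neighbours was about 33 mm instead of 34 mm, at the limit of picture accuracy. I did not repeat the two-view height measurement after the second pass. I judged that by the contact heights and the top picture, which showed one even layer.

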